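# Pass a slide case through the sprung flap of a specimen chamber

### The job

Take the brown bottle off the chamber's loading ledge and stand it upright on the round cork coaster. Then lay the red-capped slide case on the ledge and push it through the orange flap until it lies wholly inside the clear chamber and the flap has swung shut behind it. Leave the blue-capped case in its rack, do not tip the bottle over, and do not disturb anything else.

Things in the scene. Friction and masses are not known exactly. Their poses are not given: they have to be found in the camera images.
- station: Fixed specimen chamber: loading ledge, gate, clear closed box. Origin on the table under the middle of the gate; x points level through the gate into the chamber, z up. Gate opening y -45 to +45 mm, from the ledge (z 50) up to z 177, between 20 mm wide posts and a lintel up to z 232, all 12 mm thick (x -8 to +4). Outside 130 mm wide, box to x 226 mm, lid top z 185 mm.
- ledge (a point): Top of the grey loading ledge in front of the gate (midway). The ledge is level, z 50 mm, and runs from station x -170 to 0 mm, y -65 to +65 mm. Two thin yellow lines, 84 mm apart, mark the lane to the gate.
- visor (a point): Middle of the lower front edge of the white visor that juts out over the gate: station x -36 to -8 mm, z 224 to 232 mm, y -65 to +65 mm. Visor and lintel stop a hand that reaches the gate from straight above: lean it back, away from the gate.
- chamber (a point): Middle of the chamber's floor, inside: 120 mm wide (station y -60 to 60), station x 0 to 221 mm, floor at z 15 mm, under a clear lid. The floor lies 35 mm below the ledge, which ends at station x 0: a case pushed past that end drops off it and lies clear of the flap.
- flap (a joint): Angle of the orange flap of the gate (rad): 0 hangs shut, grows as its lower edge swings into the chamber (1.35 at most); never outward. 86 mm wide, 120 mm high, 4 mm thick, 60 g, hinged along its upper edge at station x 0, z 174 mm. A light spring closes it: about 0.5 N at the lower edge to start it, 1.5 N when well open.
- flap_edge (a point): Middle of the flap's lower edge (4 mm above the ledge when shut).
- case_red: Loose closed slide case with a red cap, the one to pass in: rigid box 120 mm long (x), 42 mm wide (y), 36 mm high (z), about 0.15 kg; body white, the 30 mm at its +x end red. Origin at the centre of its underside. It starts lying in one of the two places of the rack, tilted with it, red end uphill.
- case_blue: The same case but with a blue cap, in the rack's other place. It stays there.
- rack: Fixed plywood rack 200 mm wide, slope 30 degrees rising along its level +x. Origin on the table under its middle. The slope's surface passes 62 mm above the origin; it is 150 mm long, low end 25 mm and high end 100 mm above the table, with a 12 mm lip at the low end. Cases lie lengthways down it, foot end by the lip, centred at y +46 and -46 mm; a 5 x 5 mm bead runs between.
- coaster: Fixed round cork coaster, 110 mm in diameter, 6 mm thick. Origin at the centre of its underside.
- bottle: Brown glass bottle with black cap and pale label, 50 mm in diameter over its straight lower part (up to 65 mm), 110 mm high with a narrower neck, about 0.2 kg. Origin at the centre of its underside, z along its axis. Starts standing on the ledge, in the way.
- beaker: Bystander: glass beaker, 68 mm in diameter, 95 mm high. Origin at the centre of its underside.
- tip_box: Bystander: blue and white pipette-tip box 85 x 120 x 72 mm high. Origin at the centre of its underside.
- pot: Bystander: grey plastic pot, 56 mm in diameter, 85 mm high, standing beside the chamber's gate. Origin at the centre of its underside.
- dish: Bystander: flat closed culture dish, 90 mm in diameter, 16 mm high. Origin at the centre of its underside.

How it is judged:
By the outcome, as a careful person would: the job done as asked, in the order asked, and still so for the second after the job is handed in, with the robot touching nothing.
It also fails if it takes over 64 s, if anything falls off the work surface, if the arm or the gripper's body presses on something with over 40 N, if the wrist force passes 120 N, or if a joint passes its speed limit or range.

### The arm

A 7-joint arm with a two-finger parallel gripper is mounted at the origin on the work surface. World frame = base frame: x ahead of the robot, y to its left, z up, the work surface at z = 0. Lengths are in m, angles in degrees, forces in N, time in s.
With the tool pointing down it reaches from about 0.425 to 0.875 m from the base axis. Payload 4.7 kg.
Tool frame: the origin (TCP) lies on the centre line of the jaws, within the pads' length; the fingertips stand 8 mm ahead of it and the grasp point (between the pads) lies 11 mm behind it; z points along the fingers, y is the direction in which the jaws open and shut (so a half turn about z gives the same grasp; the last joint's range is limited). The gripper opens to 87 mm and grips with 3 to 60 N. Pads are 19 mm wide; open, the fingers measure 117 mm over their backs; the gripper's body (75 mm by 190 mm) begins 51 mm behind the grasp point.
Start: joints at [67.156, 18.392, -4.016, 83.108, 1.295, 78.541, -3.26], TCP at [0.261, -0.595, 0.204] pointing down, gripper open.
Joint ranges: [-163.93, 163.93], [-17.29, 119.83], [-79.2, 71.16], [3.27, 140.29], [-89.18, 269.18], [5.43, 117.66], [-154.24, 154.24]. Speed limits (degrees/s): [147.25, 147.25, 180, 180, 180, 180, 180].

### API

Orientations are given as [roll, pitch, yaw] about the fixed x, y, z axes, in that order (R = Rz(yaw) Ry(pitch) Rx(roll)).
In Python, from cell import status, vision, workorder gives the robot as it stands.
- The arm moves only by the tool step_arm, never from a script. Its argument "series" is a list of rows, each an object of numbers: "ax", "ay", "az": the turn, a rotation vector about the world's x, y, z in degrees; "x", "y", "z": the shift along the world's x, y, z in m; "claw": the opening in per cent of the stroke, from 0 (shut) to 100 (fully open). In form: [{"ax": .., "ay": .., "az": .., "x": .., "y": .., "z": .., "claw": ..}, ...]. A call has 1 to 12 rows; each row is the pose to reach, as a shift and turn from the pose commanded when the call began; what a row does not reach only later rows make up. A row lasts 1/10 s, in which the tool goes at most 50 mm and 8.59 degrees, less where a joint would pass 70% of its speed; a pose out of reach is approached as far as the arm can. A call with a gripper value outside its range is refused whole. The fingers move at their own pace and stop on an object; "squeeze" is the grip in N (left out, the last holds). Time passes only in rows, so rows that repeat a pose let the fingers close. It gives the time, the measured TCP pose, the force and the opening at its end, in the units of the state.
- status.get_obs(): the state, without advancing time (a new reading comes with each control period).
- vision.read_camera(name): name is "scene" or "side" or "wrist"; returns the picture (480x640x3 uint8, red, green, blue); there is no depth.
- vision.camera_params(name): a dict with "fovy" (degrees; the focal length in pixels is half the picture's height over the tangent of half this angle, whatever the lens; pixels are square), "cx", "cy" (the principal point, pixels), "dist" ([k1, k2, p1, p2, k3] as OpenCV has them; the pictures are not rectified), "eye" and "orientation" of the camera in the world; the wrist camera has in their place "tool_from_camera" (4x4, takes a point from camera to tool coordinates, whose origin is the TCP and whose axes are the flange's). Camera axes: x right, y down, z forward; pixel columns grow to the right and rows downward; lengths in m; the calibration is good to about 2 mm. A picture is of the moment at which its call begins: read the wrist's pose just before it. camera_params takes no time and is no camera call.
- workorder.sign_off(): hands the job in, once; it reports no verdict.
The state is a dict: "time_s": time; "qpos": joint angles; "joint_velocities": joint speeds; "effort": joint torques, N m; "tool_pos": TCP position; "tool_rot": TCP orientation; "force": force on the tool from outside, world axes, zero at the start; "wrist_torque": the same for the moment, N m; "grip_width": finger opening in m.
Only numpy, scipy, OpenCV 4.12 (cv2) and the standard library are available. Lean on these libraries where they do the work, as an engineer would, in place of code of your own. Each camera call takes 0.05 s, during which the arm holds its last target.

## Working session

There is one attempt and no reset: what is moved stays moved. The work goes in short steps, Python scripts to look and compute and a tool call to move; the robot and the scene stay as the last step left them, time stands still between calls to the robot, and variables do not carry over. Pictures are saved under pics/ and viewed, and the job is handed in when it is done.

Besides the shell and the picture viewer there is one more tool, called in YAML: its name, and indented under it one key for each argument. step_arm: Moves the arm, as the interface text tells. Its arguments: {"type":"object","properties":{"series":{"type":"array"},"squeeze":{"type":"number"}},"required":["series"]}

```bash
mkdir -p pics; ls; python3 - <<'E'
from cell import status, vision
import cv2
print(status.get_obs())
for n in ["scene","side","wrist"]:
    print(n,vision.camera_params(n))
    cv2.imwrite(f"pics/{n}0.png",vision.read_camera(n)[:,:,::-1])
E
```

```text
pics
{'time_s': 0.0, 'qpos': array([67.15852717, 18.44024407, -4.01646167, 83.17722899,  1.29382013,
       78.53829828, -3.26014619]), 'joint_velocities': array([-0.05568595,  0.10250063, -0.13728296, -0.05716621,  0.05847943,
       -0.02932684,  0.06899562]), 'effort': array([-5.31927362e-04, -4.91290998e+01, -4.03769799e-01, -3.12535357e+01,
       -6.38032285e-02,  4.36724047e-02,  1.41085875e-04]), 'tool_pos': array([ 0.26046907, -0.59487969,  0.20242784]), 'tool_rot': array([-1.79889411e+02,  4.27884206e-03,  2.36517791e+01]), 'force': array([-0.58648581,  0.17823242, -0.23478182]), 'wrist_torque': array([ 0.00601803, -0.01336132, -0.02236495]), 'grip_width': 0.08724027515638912}
scene {'fovy': 43.390149790615816, 'cx': 333.5579261186764, 'cy': 240.19639285842575, 'dist': array([-0.09138945,  0.        ,  0.        ,  0.        ,  0.        ]), 'eye': array([1.36667654, 0.38448067, 1.25766874]), 'orientation': array([-1.42349916e+02,  1.34790189e-01,  1.16343841e+02])}
side {'fovy': 49.77549299474762, 'cx': 319.53025418856714, 'cy': 238.43662042088954, 'dist': array([-0.15222003,  0.        ,  0.        ,  0.        ,  0.        ]), 'eye': array([0.10923541, 0.67709853, 0.74198679]), 'orientation': array([-126.9048412 ,   -0.26448361, -146.06679232])}
wrist {'fovy': 70.51311554704749, 'cx': 318.35684585148107, 'cy': 240.5606044751354, 'dist': array([-0.02357097,  0.        ,  0.        ,  0.        ,  0.        ]), 'tool_from_camera': array([[ 3.05879562e-04, -9.56422331e-01, -2.91986696e-01,
         8.14722098e-02],
       [ 9.99999615e-01,  5.32666126e-04, -6.97204143e-04,
        -5.86271224e-05],
       [ 8.22353034e-04, -2.91986371e-01,  9.56422126e-01,
        -1.81242534e-01],
       [ 0.00000000e+00,  0.00000000e+00,  0.00000000e+00,
         1.00000000e+00]])}
```

The scene view shows the station at about (300,270), the rack at (260,185) and the coaster at (470,266). In the side view the bottle stands on the ledge at (319,240), in front of the orange flap, and the coaster is at (288,421). Next I'll write helpers and zoom in.

```bash
cat > h.py <<'E'
import numpy as np, cv2
from scipy.spatial.transform import Rotation as Ro
from cell import status, vision
def cam(name, obs=None):
    p=vision.camera_params(name); f=240/np.tan(np.radians(p["fovy"]/2))
    K=np.array([[f,0,p["cx"]],[0,f,p["cy"]],[0,0,1]]); d=np.array(p["dist"])
    if name=="wrist":
        T=np.eye(4);T[:3,:3]=Ro.from_euler("xyz",obs["tool_rot"],degrees=True).as_matrix();T[:3,3]=obs["tool_pos"]
        M=T@p["tool_from_camera"];R=M[:3,:3];e=M[:3,3]
    else:
        R=Ro.from_euler("xyz",p["orientation"],degrees=True).as_matrix();e=np.array(p["eye"])
    return K,d,R,e
def rays(c,uv):
    K,d,R,e=c
    n=cv2.undistortPoints(np.array(uv,float).reshape(-1,1,2),K,d).reshape(-1,2)
    v=np.c_[n,np.ones(len(n))]@R.T
    return e,v/np.linalg.norm(v,axis=1)[:,None]
def onz(c,uv,z):
    e,v=rays(c,uv); return e+v*((z-e[2])/v[:,2])[:,None]
def tri(c1,a,c2,b):
    e1,v1=rays(c1,[a]);e2,v2=rays(c2,[b]);v1=v1[0];v2=v2[0]
    s=np.linalg.lstsq(np.c_[v1,-v2],e2-e1,rcond=None)[0]
    p,q=e1+s[0]*v1,e2+s[1]*v2
    return (p+q)/2,np.linalg.norm(p-q)
def proj(c,P):
    K,d,R,e=c
    return cv2.projectPoints(np.array(P,float).reshape(-1,3),cv2.Rodrigues(R.T)[0],-R.T@e,K,d)[0].reshape(-1,2)
E
python3 - <<'E'
import cv2
s=cv2.imread("pics/scene0.png");d=cv2.imread("pics/side0.png")
cv2.imwrite("pics/zs1.png",cv2.resize(s[150:370,200:400],None,fx=4,fy=4,interpolation=2)[:600*2][:600])
cv2.imwrite("pics/zs_rack.png",cv2.resize(s[150:250,200:330],None,fx=6,fy=6,interpolation=2))
cv2.imwrite("pics/zs_st.png",cv2.resize(s[200:330,260:400],None,fx=4.6,fy=4.6,interpolation=2)[:600])
cv2.imwrite("pics/zd_rack.png",cv2.resize(d[170:270,370:480],None,fx=6,fy=6,interpolation=2))
cv2.imwrite("pics/zd_st.png",cv2.resize(d[150:310,220:380],None,fx=3.7,fy=3.7,interpolation=2))
E
cat > m1.py <<'E'
from h import *
S=cam("scene");D=cam("side")
s=lambda u,v,k,o:(np.array([u,v])/k+o)
r=lambda a:np.round(a,4)
# resize: px = (u+.5)/k-.5+o
f=lambda L,k,o:(np.array(L,float)+.5)/k-.5+np.array(o)
so=f([(318,104),(500,218)],4.6,(260,200)); do=f([(395,540),(552,432),(190,398)],3.7,(220,150))
print("scene ledge",r(onz(S,so,.05))); print("side ledge near,right,left",r(onz(D,do,.05)))
vs=f([(148,35),(350,160)],4.6,(260,200)); print("visor top front scene",r(onz(S,vs,.232)))
vd=f([(208,152),(390,65)],3.7,(220,150)); print("visor side",r(onz(D,vd,.232)))
ls=f([(318,352),(458,207)],4.6,(260,200)); print("line scene (y?)",r(onz(S,ls,.05)))
ld=f([(222,380),(408,508),(412,376),(514,437)],3.7,(220,150)); print("lines side",r(onz(D,ld,.05)))
b=f([(367,232)],3.7,(220,150)); print("cap",r(onz(D,b,.16)))
b=f([(367,398)],3.7,(220,150)); print("bottle base nr",r(onz(D,b,.05)))
# coaster masks
a=cv2.imread("pics/side0.png");h=cv2.cvtColor(a,cv2.COLOR_BGR2HSV)
for n,C in(("side",D),("scene",S)):
    h=cv2.cvtColor(cv2.imread(f"pics/{n}0.png"),cv2.COLOR_BGR2HSV)
    m=((h[...,0]<22)&(h[...,1]>110)&(h[...,2]>60)).astype(np.uint8)
    m=cv2.morphologyEx(m,cv2.MORPH_CLOSE,np.ones((5,5)))
    k,l,st,ce=cv2.connectedComponentsWithStats(m)
    for i in range(1,k):
        if st[i,4]>300: print(n,st[i],ce[i],r(onz(C,[ce[i]],.006)))
# rack corners, top surface
rs=f([(92,148),(450,345),(637,235)],6,(200,150))
rd=f([(350,48),(58,248),(320,553),(607,293)],6,(370,170))
print("rack hi scene far,near, lo",r(onz(S,rs[:2],.1)),r(onz(S,rs[2:],.035)));print("rack hi side",r(onz(D,rd[:2],.1)),"lo",r(onz(D,rd[2:],.035)))
# case red top corners: both views
cs=f([(200,92),(306,122),(422,92)],6,(200,150)) # cap top uphill far, uphill near, foot near
cd=f([(388,68),(296,150)],6,(370,170))
print(cs)
E
python3 m1.py
```

```text
scene ledge [[ 0.4858 -0.0688  0.05  ]
 [ 0.5138  0.0562  0.05  ]]
side ledge near,right,left [[ 0.5066  0.0568  0.05  ]
 [ 0.482  -0.0666  0.05  ]
 [ 0.6692  0.0241  0.05  ]]
visor top front scene [[ 0.6163 -0.0944  0.232 ]
 [ 0.6424  0.0283  0.232 ]]
visor side [[ 0.6373  0.0348  0.232 ]
 [ 0.6108 -0.0925  0.232 ]]
line scene (y?) [[0.6365 0.0067 0.05  ]
 [0.5171 0.0325 0.05  ]]
lines side [[ 6.641e-01  4.000e-04  5.000e-02]
 [ 5.146e-01  3.210e-02  5.000e-02]
 [ 5.749e-01 -6.490e-02  5.000e-02]
 [ 4.975e-01 -5.080e-02  5.000e-02]]
cap [[ 0.5896 -0.0391  0.16  ]]
bottle base nr [[ 0.5851 -0.0333  0.05  ]]
side [ 596   40   44  154 3120] [625.0875     138.83076923] [[ 0.0894 -1.2309  0.006 ]]
side [ 380  179   91   84 1810] [416.90055249 218.7640884 ] [[ 0.4972 -0.3442  0.006 ]]
side [ 277  190   54   59 1761] [297.90459966 221.87734242] [[ 0.7358 -0.1644  0.006 ]]
side [   0  318   46   65 1539] [ 14.78817414 346.85185185] [[0.948  0.4889 0.006 ]]
side [ 33 351  45  35 691] [ 55.90448625 370.49927641] [[0.8283 0.4707 0.006 ]]
side [ 255  395   66   57 2951] [287.91019993 422.63673331] [[0.4171 0.3058 0.006 ]]
scene [  52    0  130  110 7244] [126.22363335  39.93056322] [[ 0.0119 -1.1305  0.006 ]]
scene [ 61  51  26  72 383] [73.19321149 85.65535248] [[ 0.3009 -1.1266  0.006 ]]
scene [216 164  87  41 952] [252.79936975 184.09768908] [[ 0.4239 -0.3408  0.006 ]]
scene [ 450  250   42   34 1104] [470.09148551 266.3423913 ] [[0.4243 0.3025 0.006 ]]
scene [ 476  392   90   88 5962] [524.8788997  441.51895337] [[0.8058 0.5553 0.006 ]]
rack hi scene far,near, lo [[ 0.5084 -0.396   0.1   ]
 [ 0.5386 -0.1954  0.1   ]] [[ 0.3966 -0.1842  0.035 ]]
rack hi side [[ 0.5022 -0.394   0.1   ]
 [ 0.531  -0.1938  0.1   ]] lo [[ 0.4004 -0.1622  0.035 ]
 [ 0.3726 -0.3812  0.035 ]]
[[232.91666667 164.91666667]
 [250.58333333 169.91666667]
 [269.91666667 164.91666667]]
```

The two views agree to about 5 mm:
- **Station:** origin near (0.6625, -0.040), yaw about -12°.
- **Bottle:** near (0.59, -0.038).
- **Coaster:** near (0.421, 0.304).
- **Rack:** yaw about -8.7°, with the red case on its -y side.

I'll move in front of the ledge and refine these with the wrist camera.

step_arm:
  series:
    - {"x": 0.013, "y": 0.049, "z": 0.02}
    - {"x": 0.026, "y": 0.098, "z": 0.05, "az": -7}
    - {"x": 0.039, "y": 0.146, "z": 0.08, "az": -14}
    - {"x": 0.052, "y": 0.195, "z": 0.1, "az": -21}
    - {"x": 0.065, "y": 0.244, "z": 0.1, "az": -28}
    - {"x": 0.078, "y": 0.292, "z": 0.1, "az": -35.6}
    - {"x": 0.091, "y": 0.341, "z": 0.1, "az": -35.6}
    - {"x": 0.104, "y": 0.39, "z": 0.1, "az": -35.6}
    - {"x": 0.117, "y": 0.439, "z": 0.1, "az": -35.6}
    - {"x": 0.13, "y": 0.488, "z": 0.1, "az": -35.6}
    - {"x": 0.145, "y": 0.536, "z": 0.1, "az": -35.6}
    - {"x": 0.16, "y": 0.585, "z": 0.1, "az": -35.6}

```text
invalid input
```

```bash
cat > snap.py <<'E'
import sys,json
from h import *
n=sys.argv[1]
o=status.get_obs()
print(round(o["time_s"],2),np.round(o["tool_pos"],4),np.round(o["tool_rot"],2),"q",np.round(o["qpos"],1),"F",np.round(o["force"],1),"w",round(o["grip_width"],4))
for c in sys.argv[2:]:
    o=status.get_obs(); cv2.imwrite(f"pics/{c}{n}.png",vision.read_camera(c)[:,:,::-1])
json.dump({k:np.array(v).tolist() for k,v in o.items()},open(f"pics/o{n}.json","w"))
E
python3 snap.py 1 wrist
```

```text
0.15 [ 0.2605 -0.595   0.2027] [-1.7992e+02  1.0000e-02  2.3650e+01] q [67.2 18.4 -4.  83.2  1.3 78.5 -3.3] F [-0.3 -0.9 -0.1] w 0.0871
```

The move was refused, so the picture is unchanged. Each row probably needs all its keys, so I'll resend it in full.

step_arm:
  series:
    - {"ax": 0, "ay": 0, "az": 0, "x": 0.013, "y": 0.049, "z": 0.02, "claw": 100}
    - {"ax": 0, "ay": 0, "az": -7, "x": 0.026, "y": 0.098, "z": 0.05, "claw": 100}
    - {"ax": 0, "ay": 0, "az": -14, "x": 0.039, "y": 0.146, "z": 0.08, "claw": 100}
    - {"ax": 0, "ay": 0, "az": -21, "x": 0.052, "y": 0.195, "z": 0.1, "claw": 100}
    - {"ax": 0, "ay": 0, "az": -28, "x": 0.065, "y": 0.244, "z": 0.1, "claw": 100}
    - {"ax": 0, "ay": 0, "az": -35.6, "x": 0.078, "y": 0.292, "z": 0.1, "claw": 100}
    - {"ax": 0, "ay": 0, "az": -35.6, "x": 0.091, "y": 0.341, "z": 0.1, "claw": 100}
    - {"ax": 0, "ay": 0, "az": -35.6, "x": 0.104, "y": 0.39, "z": 0.1, "claw": 100}
    - {"ax": 0, "ay": 0, "az": -35.6, "x": 0.117, "y": 0.439, "z": 0.1, "claw": 100}
    - {"ax": 0, "ay": 0, "az": -35.6, "x": 0.13, "y": 0.488, "z": 0.1, "claw": 100}
    - {"ax": 0, "ay": 0, "az": -35.6, "x": 0.145, "y": 0.536, "z": 0.1, "claw": 100}
    - {"ax": 0, "ay": 0, "az": -35.6, "x": 0.16, "y": 0.585, "z": 0.1, "claw": 100}

```text
time_s: 1.4
tool_pos: [0.4124, -0.0359, 0.3037]
tool_rot: [179.9, -0.0, -12.0]
force: [1.5, -0.8, -0.4]
grip_width: 0.0872
```

```bash
python3 snap.py 2 wrist
```

```text
1.4 [ 0.4124 -0.0359  0.3037] [ 1.7995e+02 -5.0000e-02 -1.1960e+01] q [ 42.2 -13.5 -33.4 103.   -7.4  88.4 -92.2] F [ 1.5 -0.8 -0.4] w 0.0872
```

The wrist view shows the bottle at (278,35), the ledge front corners at (229,140) and (334,140), the coaster at (96,237), the rack corners at (427,186), (578,178) and (637,53), and the red case at (570,130).

```bash
python3 - <<'E'
from h import *
import json
o=json.load(open("pics/o2.json"));W=cam("wrist",o);r=lambda a:np.round(a,4)
im=cv2.imread("pics/wrist2.png")
cv2.imwrite("pics/z2r.png",cv2.resize(im[40:200,410:640],None,fx=3.4,fy=3.4,interpolation=2))
cv2.imwrite("pics/z2b.png",cv2.resize(im[0:160,200:360],None,fx=3.7,fy=3.7,interpolation=2))
h=cv2.cvtColor(im,cv2.COLOR_BGR2HSV)
def blob(m,x0,x1,y0,y1):
    q=np.zeros(m.shape,np.uint8);q[y0:y1,x0:x1]=m[y0:y1,x0:x1]
    q=cv2.morphologyEx(q,cv2.MORPH_CLOSE,np.ones((5,5)));
    k,l,s,c=cv2.connectedComponentsWithStats(q);i=1+np.argmax(s[1:,4]);return s[i],c[i],(l==i)
s,c,_=blob(((h[...,0]<22)&(h[...,1]>90)).astype(np.uint8),40,150,190,290)
print("coaster",s,c,r(onz(W,[c],.006)))
e=[(c[0]-s[2]/2,c[1]),(c[0]+s[2]/2,c[1])];p=onz(W,e,.006);print("diam",np.linalg.norm(p[0]-p[1]))
print("ledge",r(onz(W,[(228.5,140.5),(334.5,140.5)],.05)))
print("lines",r(onz(W,[(237,0),(245.5,132),(315.5,0),(315,132)],.05)))
E
```

```text
coaster [  59  203   73   70 3924] [ 94.88914373 237.23369011] [[0.4228 0.302  0.006 ]]
diam 0.11082034875445357
ledge [[ 0.5113  0.0572  0.05  ]
 [ 0.4841 -0.0706  0.05  ]]
lines [[ 0.655   0.0062  0.05  ]
 [ 0.5166  0.034   0.05  ]
 [ 0.6366 -0.0793  0.05  ]
 [ 0.4988 -0.0492  0.05  ]]
```

```bash
python3 - <<'E'
from h import *
import json
o=json.load(open("pics/o2.json"));W=cam("wrist",o);r=lambda a:np.round(a,4)
f=lambda L,k,o:(np.array(L,float)+.5)/k-.5+np.array(o)
cap=f([(288,80)],3.7,(200,0));print("cap",r(onz(W,cap,.16)))
lab=f([(324,282)],3.7,(200,0));print("bottle near base edge",r(onz(W,lab,.05)))
hi=onz(W,f([(123,82),(770,45)],3.4,(410,40)),.1);print("hi",r(hi),np.linalg.norm(hi[0]-hi[1]))
d=hi[0]-hi[1];yaw=np.arctan2(-d[0],d[1]);print("yaw",np.degrees(yaw))
for yw,org in ((yaw,hi.mean(0)-.065*np.array([np.cos(yaw),np.sin(yaw),0])),):
    org[2]=0;print("rack org",r(org))
    X=np.array([np.cos(yw),np.sin(yw),0]);Y=np.array([-np.sin(yw),np.cos(yw),0]);Z=np.array([0,0,1.])
    sl=X*np.cos(np.pi/6)+Z*.5;n=-X*.5+Z*np.cos(np.pi/6);P0=org+.062*Z
    for off,pts in((.036,[(570,182),(695,178),(523,278),(645,270),(418,497),(530,490)]),(.036,[(268,208),(392,195),(240,296),(360,290)]),(0,[(123,82),(770,45)])):
        e,v=rays(W,f(pts,3.4,(410,40)))
        t=((P0+off*n-e)@n)/(v@n);q=e+v*t[:,None]
        for a in q: print(r(a),"slope",r((a-P0)@sl),"y",r((a-P0)@Y))
E
```

```text
cap [[ 0.5913 -0.0377  0.16  ]]
bottle near base edge [[ 0.5673 -0.0306  0.05  ]]
hi [[ 0.5365 -0.1958  0.1   ]
 [ 0.5085 -0.3936  0.1   ]] 0.19969454490385152
yaw -8.061300531753009
rack org [ 0.4581 -0.2856  0.    ]
[ 0.4811 -0.3174  0.1193] slope 0.0522 y -0.0282
[ 0.4749 -0.3554  0.1188] slope 0.0513 y -0.0668
[ 0.4548 -0.3135  0.1039] slope 0.0215 y -0.0281
[ 0.4495 -0.3523  0.1041] slope 0.0218 y -0.0673
[ 0.3799 -0.3039  0.0604] slope -0.0656 y -0.0291
[ 0.374  -0.3455  0.0603] slope -0.0657 y -0.0711
[ 0.4916 -0.228   0.1181] slope 0.0498 y 0.0617
[ 0.4879 -0.2645  0.1189] slope 0.0514 y 0.0251
[ 0.4672 -0.2243  0.1038] slope 0.0213 y 0.062
[ 0.4614 -0.2621  0.1035] slope 0.0207 y 0.0237
[ 0.5365 -0.196   0.0996] slope 0.0751 y 0.0997
[ 0.5085 -0.3939  0.0996] slope 0.0751 y -0.1002
```

Measurements from this view check out: the rack edge comes to 199.7 mm and the coaster to 110.8 mm. The station yaw is -12°, and the bottle is at (0.591, -0.0375). Next I'll lean the hand back 50° and check the arm can hold that pose.

step_arm:
  series:
    - {"ax": -1.7, "ay": -8.1, "az": 0, "x": 0.015, "y": 0.0, "z": 0.0, "claw": 100}
    - {"ax": -3.4, "ay": -16.2, "az": 0, "x": 0.03, "y": 0.005, "z": 0.0, "claw": 100}
    - {"ax": -5.1, "ay": -24.3, "az": 0, "x": 0.045, "y": 0.01, "z": -0.01, "claw": 100}
    - {"ax": -6.8, "ay": -32.4, "az": 0, "x": 0.06, "y": 0.013, "z": -0.02, "claw": 100}
    - {"ax": -8.6, "ay": -40.6, "az": 0, "x": 0.075, "y": 0.013, "z": -0.03, "claw": 100}
    - {"ax": -10.4, "ay": -48.9, "az": 0, "x": 0.085, "y": 0.013, "z": -0.04, "claw": 100}
    - {"ax": -10.4, "ay": -48.9, "az": 0, "x": 0.085, "y": 0.013, "z": -0.05, "claw": 100}
    - {"ax": -10.4, "ay": -48.9, "az": 0, "x": 0.085, "y": 0.013, "z": -0.05, "claw": 100}

```text
time_s: 2.25
tool_pos: [0.5072, -0.0257, 0.2249]
tool_rot: [177.1, -23.6, -11.8]
force: [-1.2, -1.3, 0.7]
grip_width: 0.087
```

```bash
python3 snap.py 3 wrist
```

```text
2.25 [ 0.5072 -0.0257  0.2249] [177.07 -23.61 -11.85] q [   3.4  -17.2   -9.5  120.2    8.7   55.4 -112.2] F [-1.2 -1.3  0.7] w 0.087
```

The tilt stalled near 24° because j2 reached its lower limit of -17.3°. The wrist picture shows the bottle at (305,190) with gate and visor behind it. I'll fit a simple arm model to the recorded states so I can plan poses that are reachable.

```bash
cat > kin.py <<'E'
import numpy as np, json, glob, itertools
from scipy.optimize import least_squares
from scipy.spatial.transform import Rotation as Ro
def fk(q,p,sg):
    q=np.radians(q)*sg; h,L1,e1,e2,L2,w,d,yo=p
    R=Ro.identity();t=np.array([0,0,h])
    R=R*Ro.from_euler("z",q[0]);R=R*Ro.from_euler("y",q[1]);R=R*Ro.from_euler("z",q[2])
    t=t+R.apply([e1,0,L1]);R=R*Ro.from_euler("y",q[3]);t=t+R.apply([e2,0,0])
    R=R*Ro.from_euler("z",q[4]);t=t+R.apply([0,0,L2]);R=R*Ro.from_euler("y",q[5]);t=t+R.apply([w,0,0])
    R=R*Ro.from_euler("z",q[6]+yo);t=t+R.apply([0,0,d]);return t,R
def load():
    D=[]
    for f in glob.glob("pics/o*.json"):
        o=json.load(open(f));D.append((np.array(o["qpos"]),np.array(o["tool_pos"]),Ro.from_euler("xyz",o["tool_rot"],degrees=True)))
    return D
def fit(sg,D):
    def res(p):
        r=[]
        for q,t,R in D:
            a,B=fk(q,p,sg);r+=list(a-t)+list((B.inv()*R).as_rotvec()*.2)
        r+=list(1e-4*np.array(p[2:4]))
        return np.array(r)
    best=None
    for yo in(0,1.57,3.14,-1.57):
        s=least_squares(res,[.35,.4,0,0,.4,0,.25,yo])
        if best is None or s.cost<best.cost:best=s
    return best
if __name__=="__main__":
    D=load();out=[]
    for s in itertools.product([1,-1],repeat=4):
        sg=np.array([s[0],1,s[1],1,s[2],1,s[3]])
        b=fit(sg,D);out.append((b.cost,sg.tolist(),b.x))
    out.sort(key=lambda a:a[0])
    for o in out[:3]:print(o[0],o[1],np.round(o[2],4))
    json.dump([out[0][1],out[0][2].tolist()],open("kin.json","w"))
E
python3 kin.py
```

```text
0.0004669104997210473 [-1, 1, -1, 1, -1, 1, -1] [ 0.4929  0.5394 -0.0121  0.1839  0.5495  0.0117  0.5146  1.5708]
0.009179387394452256 [-1, 1, -1, 1, 1, 1, -1] [-0.1472  0.3064 -0.0334 -0.2541  0.4227 -0.1076  0.1024  1.5129]
0.04331338393922576 [-1, 1, 1, 1, -1, 1, -1] [ 1.5255  1.1071 -0.247   0.8235  0.5518 -0.1362  1.5071  1.0371]
```

```bash
python3 - <<'E'
from kin import *
D=load();sg=np.array([-1,1,-1,1,-1,1,-1])
def run(mask):
    def full(x):
        p=np.zeros(8);p[7]=np.pi/2;p[mask]=x;return p
    def res(x):
        r=[]
        for q,t,R in D:
            a,B=fk(q,full(x),sg);r+=list(a-t)
        return np.array(r)
    s=least_squares(res,np.full(len(mask),.3));print(mask,np.round(s.x,4),"rms mm",1000*np.sqrt(np.mean(s.fun**2)));print(np.round(s.fun.reshape(-1,3)*1000,1))
    for q,t,R in D: print((fk(q,full(s.x),sg)[1].inv()*R).magnitude()*57.3)
run([0,1,4,6]);run([0,1,4,5,6]);run([0,1,2,4,5,6]);run([0,1,2,3,4,6])
E
```

```text
[0, 1, 4, 6] [0.2851 0.4769 0.5042 0.4341] rms mm 14.13541861420669
[[ 6.2 19.7  3.3]
 [21.3 16.2 -0.2]
 [ 1.9 25.2 -3.1]]
2.876843084341572e-14
4.694811162989538e-14
2.6096814253730518e-14
[0, 1, 4, 5, 6] [0.29   0.479  0.5239 0.0203 0.4357] rms mm 13.853651635505713
[[ 6.7 17.3 -2.9]
 [21.1 16.4  1.2]
 [ 1.  25.6  1.7]]
2.876843084341572e-14
4.694811162989538e-14
2.6096814253730518e-14
[0, 1, 2, 4, 5, 6] [ 2.900e-01  4.790e-01 -1.000e-04  5.239e-01  2.020e-02  4.357e-01] rms mm 13.853646559947485
[[ 6.7 17.3 -3. ]
 [21.1 16.4  1.3]
 [ 1.  25.6  1.7]]
2.876843084341572e-14
4.694811162989538e-14
2.6096814253730518e-14
[0, 1, 2, 3, 4, 6] [ 0.4952  0.5398 -0.0191  0.1863  0.545   0.5168] rms mm 10.262783838915453
[[-1.  -1.8  1.7]
 [25.7 13.5  2.3]
 [ 3.6  7.9 -4. ]]
2.876843084341572e-14
4.694811162989538e-14
2.6096814253730518e-14
```

```bash
cat > kin2.py <<'E'
from kin import load
import numpy as np
from scipy.optimize import least_squares
from scipy.spatial.transform import Rotation as Ro
sg=np.array([-1,1,-1,1,-1,1,-1])
# params: h,L1,L2,d, x/y offsets at shoulder, elbow, wrist
def fk(q,p):
    q=np.radians(np.asarray(q))*sg;h,L1,L2,d,sx,sy,ex,ey,wx,wy,fx,fy=p
    Z=lambda a:Ro.from_rotvec([0,0,a]);Y=lambda a:Ro.from_rotvec([0,a,0])
    t=np.array([0,0,h]);R=Z(q[0]);t=t+R.apply([sx,sy,0]);R=R*Y(q[1])*Z(q[2])
    t=t+R.apply([ex,ey,L1]);R=R*Y(q[3]);t=t+R.apply([fx,fy,0]);R=R*Z(q[4]);t=t+R.apply([0,0,L2]);R=R*Y(q[5]);t=t+R.apply([wx,wy,0])
    R=R*Z(q[6]+np.pi/2);return t+R.apply([0,0,d]),R
D=load()
def res(p):
    r=[]
    for q,t,R in D:r+=list(fk(q,p)[0]-t)
    return np.r_[r,.003*p[4:],.001*(p[:4]-.4)]
s=least_squares(res,np.r_[.3,.45,.45,.35,np.zeros(8)])
P=s.x
if __name__=="__main__":
    print(np.round(P,4));print(np.round(s.fun[:3*len(D)].reshape(-1,3)*1000,1))
E
python3 kin2.py
```

```text
[ 2.525e-01  4.666e-01  5.133e-01  3.869e-01 -4.000e-04 -1.800e-02
  1.000e-04 -5.200e-03 -1.200e-03  1.700e-03  2.600e-03 -5.200e-03]
[[ 0. -0.  0.]
 [ 0.  0.  0.]
 [ 0. -0. -0.]]
```

```bash
cat > ik.py <<'E'
from kin2 import *
lo=np.array([-163.93,-17.29,-79.2,3.27,-89.18,5.43,-154.24])+2;hi=np.array([163.93,119.83,71.16,140.29,269.18,117.66,154.24])-2
def pose(pt,lean,yaw,grasp=True,flip=False):
    a,y=np.radians([lean,yaw]);az=np.array([np.sin(a)*np.cos(y),np.sin(a)*np.sin(y),-np.cos(a)])
    ax=np.array([np.cos(a)*np.cos(y),np.cos(a)*np.sin(y),np.sin(a)])
    if flip:ax=-ax
    R=Ro.from_matrix(np.c_[ax,np.cross(az,ax),az]);return np.array(pt)+(.011 if grasp else 0)*az,R
def ik(t,R,q0,n=25,seed=0,w=.003):
    rng=np.random.default_rng(seed);out=[]
    for i in range(n):
        s=np.clip(q0,lo,hi) if i==0 else rng.uniform(lo,hi)
        def f(q):
            a,B=fk(q,P);return np.r_[(a-t)*10,(B.inv()*R).as_rotvec()*3,w*(q-q0)/57.]
        r=least_squares(f,s,bounds=(lo,hi))
        a,B=fk(r.x,P);e=np.linalg.norm(a-t);g=(B.inv()*R).magnitude()*57.3
        if e<.006 and g<2: out.append((np.abs(r.x-q0).max(),r.x))
    out.sort(key=lambda a:a[0]);return out
E
python3 - <<'E'
from ik import *
q0=D[-1][0]
import json;q0=np.array(json.load(open("pics/o3.json"))["qpos"])
for nm,pt,L,yw in[("bottle",(.591,-.0375,.1),30,-12),("bottle",(.591,-.0375,.1),40,-12),("bottle",(.591,-.0375,.1),50,-12),("bottle",(.591,-.0375,.1),60,-12),("gate",(.668,-.0425,.068),40,-12),("gate",(.668,-.0425,.068),50,-12),("gate",(.668,-.0425,.068),60,-12),("rack",(.43,-.33,.1),30,-8),("coaster",(.422,.303,.06),50,36),("coaster",(.422,.303,.06),50,-12),("coaster",(.422,.303,.06),30,-12)]:
  for fl in(False,True):
    t,R=pose(pt,L,yw,flip=fl);o=ik(t,R,q0)
    print(nm,L,yw,fl,len(o),[np.round(x[1]).astype(int).tolist() for x in o[:3]])
E
```

```text
bottle 30 -12 False 13 [[5, -2, -8, 126, 17, 27, -119], [5, -2, -8, 126, 17, 27, -119], [5, -2, -8, 126, 17, 27, -119]]
bottle 30 -12 True 13 [[-1, -2, -3, 126, 17, 27, 61], [-1, -2, -3, 126, 17, 27, 61], [-1, -2, -3, 126, 17, 27, 61]]
bottle 40 -12 False 12 [[9, -4, -15, 134, 42, 16, -145], [9, -4, -15, 134, 42, 16, -145], [9, -4, -15, 134, 42, 16, -145]]
bottle 40 -12 True 13 [[-7, -5, 1, 134, 45, 17, 32], [-7, -5, 1, 134, 45, 17, 32], [-7, -5, 1, 134, 45, 17, 32]]
bottle 50 -12 False 11 [[71, -9, -76, 138, 114, 7, 138], [71, -9, -76, 138, 114, 7, 138], [71, -9, -76, 138, 114, 7, 138]]
bottle 50 -12 True 16 [[71, -9, -76, 138, 114, 7, -42], [71, -9, -76, 138, 114, 7, -42], [71, -9, -76, 138, 114, 7, -42]]
bottle 60 -12 False 0 []
bottle 60 -12 True 0 []
gate 40 -12 False 11 [[-22, 8, 18, 127, 49, 11, -152], [-22, 8, 18, 127, 49, 11, -152], [-22, 8, 18, 127, 49, 11, -152]]
gate 40 -12 True 14 [[12, 9, -17, 125, 61, 15, 18], [12, 9, -17, 125, 61, 15, 18], [12, 9, -17, 125, 61, 15, 18]]
gate 50 -12 False 12 [[-67, 16, 65, 135, 169, 10, 80], [-67, 16, 65, 135, 169, 10, 80], [-67, 16, 6
[... 372 characters left out ...]
, -68]]
rack 30 -8 False 13 [[-18, -15, 62, 131, -8, 33, -47], [-18, -15, 62, 131, -8, 33, -47], [17, -6, 30, 130, -27, 35, -31]]
rack 30 -8 True 6 [[-18, -15, 62, 131, -8, 33, 133], [-18, -15, 62, 131, -8, 33, 133], [-18, -15, 62, 131, -8, 33, 133]]
coaster 50 36 False 0 []
coaster 50 36 True 0 []
coaster 50 -12 False 7 [[-34, 14, -40, 131, 72, 64, 134], [-34, 14, -40, 131, 72, 64, 134], [-34, 14, -40, 131, 72, 64, 134]]
coaster 50 -12 True 13 [[-38, 13, -36, 132, 71, 62, -45], [-38, 13, -36, 132, 71, 62, -45], [-38, 13, -36, 132, 71, 62, -45]]
coaster 30 -12 False 0 []
coaster 30 -12 True 15 [[-22, 5, -37, 126, 44, 49, -10], [-22, 5, -37, 126, 44, 49, -10], [-22, 5, -37, 126, 44, 49, -10]]
```

```bash
cat > plan.py <<'E'
from ik import *
import json
q=np.array(json.load(open("pics/o3.json"))["qpos"])
def go(nm,pt,L,yw,fl,q,n=10):
    t,R=pose(pt,L,yw,flip=fl);o=ik(t,R,q,n=n)
    print(nm,L,yw,fl,[np.round(x[1]).astype(int).tolist() for x in o[:1]]);return o[0][1] if o else q
qs=q+np.array([0,0,0,0,0,0,180.])
qb=go("bottle35",(.591,-.0375,.11),35,-12,True,qs)
ql=go("lift",(.50,-.02,.2),35,-12,True,qb)
for yw in(-40,-12,15,36,60): go("coast",(.422,.303,.068),35,yw,True,ql)
for L in(20,30,40):
    qr=go("rack",(.44,-.333,.1),L,-8.2,True,ql);go("ledge",(.54,-.015,.068),L-30,-12,True,qr)
for L in(20,30,40):
    qr=go("rackN",(.44,-.333,.1),L,-8.2,False,q);go("ledgeN",(.54,-.015,.068),L-30,-12,False,qr)
qe=go("ledge reg",(.54,-.015,.068),45,-12,True,ql)
for L in(45,50,55): 
    q1=go("gate1",(.60,-.03,.068),L,-12,True,qe);go("gate2",(.668,-.0425,.068),L,-12,True,q1)
E
python3 plan.py
```

```text
bottle35 35 -12 True [[6, -4, -11, 130, 24, 22, 54]]
lift 35 -12 True []
coast 35 -40 True [[-42, 16, -22, 114, 43, 68, -38]]
coast 35 -12 True [[-29, 5, -34, 127, 50, 51, -18]]
coast 35 15 True [[-9, -7, -42, 137, 39, 25, 21]]
coast 35 36 True [[25, -15, -60, 138, -41, 19, 124]]
coast 35 60 True [[-64, -10, 38, 138, -33, 24, 152]]
rack 20 -8.2 True [[29, 0, 13, 121, -16, 43, 134]]
ledge -10 -12 True [[-4, 20, 5, 100, -4, 70, 80]]
rack 30 -8.2 True [[-23, -15, 66, 130, -6, 32, 131]]
ledge 0 -12 True [[-46, 16, 51, 110, -15, 60, 89]]
rack 40 -8.2 True [[-13, -15, 59, 135, -27, 24, 152]]
ledge 10 -12 True [[-45, 6, 44, 119, -2, 47, 78]]
rackN 20 -8.2 False [[27, 0, 15, 121, -16, 43, -46]]
ledgeN -10 -12 False [[-6, 20, 7, 100, -4, 70, -99]]
rackN 30 -8.2 False [[20, -5, 26, 129, -29, 35, -31]]
ledgeN 0 -12 False [[-15, 12, 15, 109, -4, 59, -100]]
rackN 40 -8.2 False [[-13, -15, 61, 136, -33, 24, -20]]
ledgeN 10 -12 False [[-48, 6, 47, 119, -3, 47, -101]]
ledge reg 45 -12 True []
gate1 45 -12 True [[4, 1, -13, 138, 95, 15, -20]]
gate2 45 -12 True [[5, 8, -11, 129, 95, 14, -16]]
gate1 50 -12 True [[67, 12, -77, 138, 114, 27, -32]]
gate2 50 -12 True [[58, 23, -68, 131, 115, 32, -24]]
gate1 55 -12 True []
gate2 55 -12 True [[30, 14, -39, 134, 133, 30, -51]]
```

```bash
cat >> plan.py <<'E'
print("----")
q=qb
for nm,pt,L,yw in [("up",(.591,-.0375,.14),35,-12),("up",(.591,-.0375,.16),35,-12),("a",(.575,.03,.16),35,-18),("b",(.55,.10,.16),35,-25),("c",(.52,.17,.155),35,-33),("d",(.47,.24,.15),35,-40),("e",(.422,.303,.14),35,-40),("f",(.422,.303,.068),35,-40)]:
    q=go(nm,pt,L,yw,True,q)
E
python3 plan.py | sed -n '/----/,$p'
python3 - <<'E'
from h import *
S=cam("scene");D=cam("side")
print("pot top scene",onz(S,[(341,299)],.085),"side",onz(D,[(243,251)],.085))
print("tipbox top corners scene",np.round(onz(S,[(430,298),(468,324),(437,346),(407,322)],.072),3))
print("side",np.round(onz(D,[(206,311),(231,340),(178,361),(152,337)],.072),3))
print("dish",onz(S,[(376,212)],.016),onz(D,[(400,327)],.016))
E
```

```text
----
up 35 -12 True [[5, -7, -10, 128, 19, 26, 58]]
up 35 -12 True [[5, -9, -9, 127, 17, 29, 61]]
a 35 -18 True [[3, -8, -20, 126, 29, 36, 34]]
b 35 -25 True [[-2, -5, -29, 123, 37, 46, 12]]
c 35 -33 True [[-9, 1, -35, 118, 42, 59, -8]]
d 35 -40 True [[-18, 8, -39, 113, 42, 71, -24]]
e 35 -40 True [[-25, 13, -41, 111, 43, 76, -33]]
f 35 -40 True [[-27, 19, -40, 114, 48, 72, -41]]
pot top scene [[0.70172725 0.07110886 0.085     ]] side [[0.70095568 0.07368933 0.085     ]]
tipbox top corners scene [[0.601 0.252 0.072]
 [0.628 0.354 0.072]
 [0.711 0.31  0.072]
 [0.684 0.228 0.072]]
side [[0.653 0.236 0.072]
 [0.568 0.263 0.072]
 [0.61  0.349 0.072]
 [0.687 0.338 0.072]]
dish [[0.37277007 0.0168436  0.016     ]] [[0.36069544 0.02086762 0.016     ]]
```

A model fitted to these poses gives a smooth, reachable path with the hand turned half round about its own axis and the bottle taken at a 35° lean. I'll make that half turn now, in two calls.

step_arm:
  series:
    - {"ax": -3.2, "ay": 0.7, "az": 7.5, "x": 0, "y": 0, "z": 0, "claw": 100}
    - {"ax": -6.4, "ay": 1.4, "az": 15, "x": 0, "y": 0, "z": 0, "claw": 100}
    - {"ax": -9.6, "ay": 2.0, "az": 22.5, "x": 0, "y": 0, "z": 0, "claw": 100}
    - {"ax": -12.8, "ay": 2.7, "az": 30, "x": 0, "y": 0, "z": 0, "claw": 100}
    - {"ax": -16, "ay": 3.4, "az": 37.5, "x": 0, "y": 0, "z": 0, "claw": 100}
    - {"ax": -19.2, "ay": 4.1, "az": 45, "x": 0, "y": 0, "z": 0, "claw": 100}
    - {"ax": -22.4, "ay": 4.8, "az": 52.5, "x": 0, "y": 0, "z": 0, "claw": 100}
    - {"ax": -25.6, "ay": 5.5, "az": 60, "x": 0, "y": 0, "z": 0, "claw": 100}
    - {"ax": -28.8, "ay": 6.1, "az": 67.5, "x": 0, "y": 0, "z": 0, "claw": 100}
    - {"ax": -32, "ay": 6.8, "az": 75, "x": 0, "y": 0, "z": 0, "claw": 100}
    - {"ax": -35.2, "ay": 7.5, "az": 82.5, "x": 0, "y": 0, "z": 0, "claw": 100}

```text
time_s: 3.4
tool_pos: [0.5208, -0.0251, 0.2244]
tool_rot: [154.7, 0.2, 78.2]
force: [-0.0, -0.1, 0.5]
grip_width: 0.0874
```

```bash
python3 snap.py 4; python3 kin2.py; python3 - <<'E'
import json
from scipy.spatial.transform import Rotation as R
for n in "34":print(R.from_euler("xyz",json.load(open(f"pics/o{n}.json"))["tool_rot"],degrees=True).as_matrix().round(3))
E
```

```text
3.4 [ 0.5208 -0.0251  0.2244] [154.74   0.17  78.21] q [  4.6 -17.2  -8.5 120.8   5.5  52.  -18.2] F [-0.  -0.1  0.5] w 0.0874
[ 2.496e-01  4.677e-01  5.131e-01  3.876e-01 -0.000e+00 -1.570e-02
  0.000e+00 -5.300e-03 -0.000e+00 -3.000e-04  1.000e-04 -5.300e-03]
[[ 0.  0. -0.]
 [ 0.  0.  0.]
 [ 0. -0. -0.]
 [-0. -0.  0.]]
[[ 0.897 -0.225  0.381]
 [-0.188 -0.973 -0.132]
 [ 0.401  0.047 -0.915]]
[[ 0.204  0.886  0.417]
 [ 0.979 -0.184 -0.09 ]
 [-0.003  0.427 -0.904]]
```

```bash
cat > tgt.py <<'E'
# usage: tgt.py gx gy gz lean yaw flip ; prints shift and rotvec for grasp-point target, rows, path feasibility
import sys
from ik import *
from cell import status
from scipy.spatial.transform import Slerp
def show(pt,L,yw,fl,k=4):
    o=status.get_obs();t,R=pose(pt,L,yw,flip=fl)
    c=Ro.from_euler("xyz",o["tool_rot"],degrees=True);rv=(R*c.inv()).as_rotvec(degrees=True);s=t-o["tool_pos"]
    print("TCP",np.round(t,4),"shift",np.round(s,4),"rv",np.round(rv,1),"ang",round(np.linalg.norm(rv),1),"rows>=",max(np.linalg.norm(rv)/8.5,np.linalg.norm(s)/.05))
    q=np.array(o["qpos"])
    for i in range(1,k+1):
        f=i/k;r=ik(o["tool_pos"]+s*f,Ro.from_rotvec(rv*f,degrees=True)*c,q,n=1,w=.01)
        if not r: print(f,"INFEASIBLE");continue
        q=r[0][1];print(f,np.round(q).astype(int).tolist())
if __name__=="__main__":
    a=[float(x) for x in sys.argv[1:6]];show(a[:3],a[3],a[4],bool(int(sys.argv[6])))
E
python3 tgt.py .552 -.029 .167 35 -12 1;python3 tgt.py .552 -.029 .167 32 -12 1
```

```text
TCP [ 0.5582 -0.0303  0.158 ] shift [ 0.0374 -0.0052 -0.0664] rv [-45.6   1.9  77.7] ang 90.1 rows>= 10.605325024508279
0.25 [4, -15, -10, 122, 10, 49, -1]
0.5 [3, -15, -10, 125, 13, 43, 18]
0.75 [3, -15, -10, 128, 15, 37, 38]
1.0 [-1, -15, -6, 131, 18, 31, 59]
TCP [ 0.5577 -0.0302  0.1577] shift [ 0.0369 -0.0051 -0.0667] rv [-43.1   3.8  78.8] ang 89.9 rows>= 10.580124128453376
0.25 [4, -15, -10, 122, 8, 49, 1]
0.5 [2, -15, -8, 125, 11, 44, 20]
0.75 [-2, -14, -5, 127, 14, 40, 40]
1.0 [-5, -13, -1, 129, 16, 35, 61]
```

step_arm:
  series:
    - {"ax": -4.1, "ay": 0.2, "az": 7.1, "x": 0, "y": 0, "z": 0, "claw": 100}
    - {"ax": -8.3, "ay": 0.3, "az": 14.1, "x": 0, "y": 0, "z": 0, "claw": 100}
    - {"ax": -12.4, "ay": 0.5, "az": 21.2, "x": 0, "y": 0, "z": 0, "claw": 100}
    - {"ax": -16.6, "ay": 0.7, "az": 28.3, "x": 0, "y": 0, "z": 0, "claw": 100}
    - {"ax": -20.7, "ay": 0.9, "az": 35.3, "x": 0, "y": 0, "z": 0, "claw": 100}
    - {"ax": -24.9, "ay": 1.0, "az": 42.4, "x": 0.005, "y": -0.001, "z": -0.01, "claw": 100}
    - {"ax": -29, "ay": 1.2, "az": 49.5, "x": 0.01, "y": -0.002, "z": -0.02, "claw": 100}
    - {"ax": -33.2, "ay": 1.4, "az": 56.5, "x": 0.015, "y": -0.003, "z": -0.03, "claw": 100}
    - {"ax": -37.3, "ay": 1.6, "az": 63.6, "x": 0.022, "y": -0.004, "z": -0.042, "claw": 100}
    - {"ax": -41.5, "ay": 1.8, "az": 70.7, "x": 0.03, "y": -0.005, "z": -0.054, "claw": 100}
    - {"ax": -45.6, "ay": 1.9, "az": 77.7, "x": 0.037, "y": -0.005, "z": -0.066, "claw": 100}
    - {"ax": -45.6, "ay": 1.9, "az": 77.7, "x": 0.037, "y": -0.005, "z": -0.066, "claw": 100}

```text
time_s: 4.6
tool_pos: [0.5564, -0.0307, 0.1558]
tool_rot: [179.7, 34.8, 167.6]
force: [-0.2, 0.2, -0.4]
grip_width: 0.087
```

```bash
python3 snap.py 5 wrist side; python3 tgt.py .591 -.0375 .11 35 -12 1
```

```text
4.6 [ 0.5564 -0.0307  0.1558] [179.73  34.85 167.56] q [ -1.2 -14.8  -5.1 131.1  17.8  31.4  58.5] F [-0.2  0.2 -0.4] w 0.087
TCP [ 0.5972 -0.0388  0.101 ] shift [ 0.0395 -0.0089 -0.0572] rv [-0.4  0.1  0.4] ang 0.6 rows>= 1.402007156486584
0.25 [-1, -12, -5, 131, 19, 29, 57]
0.5 [0, -10, -6, 131, 21, 27, 56]
0.75 [1, -7, -6, 130, 22, 25, 55]
1.0 [1, -5, -6, 130, 25, 23, 53]
```

The bottle sits midway between the fingers (wrist view, column 320). I'll go in and grip it.

step_arm:
  series:
    - {"ax": 0, "ay": 0, "az": 0, "x": 0.01, "y": -0.002, "z": -0.014, "claw": 100}
    - {"ax": 0, "ay": 0, "az": 0, "x": 0.02, "y": -0.004, "z": -0.028, "claw": 100}
    - {"ax": 0, "ay": 0, "az": 0, "x": 0.03, "y": -0.006, "z": -0.042, "claw": 100}
    - {"ax": 0, "ay": 0, "az": 0, "x": 0.036, "y": -0.007, "z": -0.05, "claw": 100}
    - {"ax": 0, "ay": 0, "az": 0, "x": 0.04, "y": -0.008, "z": -0.056, "claw": 100}
    - {"ax": 0, "ay": 0, "az": 0, "x": 0.04, "y": -0.008, "z": -0.056, "claw": 100}

```text
time_s: 5.3
tool_pos: [0.5977, -0.0381, 0.1016]
tool_rot: [179.7, 35.0, 167.5]
force: [-0.5, 0.5, 0.8]
grip_width: 0.0871
```

step_arm:
  series:
    - {"ax": 0, "ay": 0, "az": 0, "x": 0, "y": 0, "z": 0, "claw": 70}
    - {"ax": 0, "ay": 0, "az": 0, "x": 0, "y": 0, "z": 0, "claw": 50}
    - {"ax": 0, "ay": 0, "az": 0, "x": 0, "y": 0, "z": 0, "claw": 40}
    - {"ax": 0, "ay": 0, "az": 0, "x": 0, "y": 0, "z": 0, "claw": 40}
    - {"ax": 0, "ay": 0, "az": 0, "x": 0, "y": 0, "z": 0, "claw": 40}
    - {"ax": 0, "ay": 0, "az": 0, "x": 0, "y": 0, "z": 0, "claw": 40}
    - {"ax": 0, "ay": 0, "az": 0, "x": 0, "y": 0, "z": 0, "claw": 40}
  squeeze: 25

```text
time_s: 6.0
tool_pos: [0.5977, -0.0382, 0.102]
tool_rot: [179.7, 35.1, 167.6]
force: [-0.0, -0.6, 0.5]
grip_width: 0.0456
```

```bash
python3 snap.py 6 wrist
```

```text
6.0 [ 0.5977 -0.0382  0.102 ] [179.72  35.09 167.56] q [  1.5  -4.7  -6.4 130.   24.5  22.7  52.6] F [-0.  -0.6  0.5] w 0.0456
```

The grip width reads 45.6 mm, less than the 50 mm body, so the pads may be on the shoulder. I'll check from the side.

```bash
python3 snap.py 7 side scene; python3 - <<'E'
import cv2,numpy as np
d=cv2.imread("pics/side7.png");s=cv2.imread("pics/scene7.png")
cv2.imwrite("pics/z7.png",np.hstack([cv2.resize(d[160:310,260:380],(480,600),interpolation=2)]))
E
```

```text
6.05 [ 0.5977 -0.0382  0.102 ] [179.72  35.09 167.56] q [  1.5  -4.7  -6.4 130.   24.5  22.7  52.6] F [-0.3 -0.4  0.9] w 0.0453
```

In the side view the bottle is still upright, and the pads touch it at its full width. Soft pads could explain the narrower reading, so I'll lift a little and check.

step_arm:
  series:
    - {"ax": 0, "ay": 0, "az": 0, "x": 0, "y": 0, "z": 0.004, "claw": 40}
    - {"ax": 0, "ay": 0, "az": 0, "x": 0, "y": 0, "z": 0.009, "claw": 40}
    - {"ax": 0, "ay": 0, "az": 0, "x": 0, "y": 0, "z": 0.015, "claw": 40}
    - {"ax": 0, "ay": 0, "az": 0, "x": 0, "y": 0, "z": 0.02, "claw": 40}
    - {"ax": 0, "ay": 0, "az": 0, "x": 0, "y": 0, "z": 0.02, "claw": 40}
  squeeze: 25

```text
time_s: 6.65
tool_pos: [0.5984, -0.0378, 0.1233]
tool_rot: [179.7, 35.2, 167.6]
force: [0.2, -0.4, -3.1]
grip_width: 0.0454
```

```bash
python3 snap.py 8 side; python3 - <<'E'
import cv2,numpy as np
d=cv2.imread("pics/side8.png")
cv2.imwrite("pics/z8.png",cv2.resize(d[160:310,260:380],(480,600),interpolation=2))
E
```

```text
6.65 [ 0.5984 -0.0378  0.1233] [179.67  35.19 167.56] q [  0.9  -6.5  -5.9 128.8  21.5  25.3  55.7] F [ 0.2 -0.4 -3.1] w 0.0454
```

The bottle is held (-3 N) and upright. Carrying it to the coaster.

step_arm:
  series:
    - {"ax": 0, "ay": 0, "az": 0, "x": 0, "y": 0, "z": 0.012, "claw": 40}
    - {"ax": 0, "ay": 0, "az": 0, "x": 0, "y": 0.003, "z": 0.024, "claw": 40}
    - {"ax": 0, "ay": 0, "az": 0, "x": -0.005, "y": 0.015, "z": 0.035, "claw": 40}
    - {"ax": 0, "ay": 0, "az": -2, "x": -0.012, "y": 0.035, "z": 0.035, "claw": 40}
    - {"ax": 0, "ay": 0, "az": -5, "x": -0.02, "y": 0.06, "z": 0.035, "claw": 40}
    - {"ax": 0, "ay": 0, "az": -8, "x": -0.03, "y": 0.09, "z": 0.035, "claw": 40}
    - {"ax": 0, "ay": 0, "az": -11, "x": -0.04, "y": 0.12, "z": 0.035, "claw": 40}
    - {"ax": 0, "ay": 0, "az": -14, "x": -0.05, "y": 0.15, "z": 0.035, "claw": 40}
    - {"ax": 0, "ay": 0, "az": -17, "x": -0.065, "y": 0.18, "z": 0.035, "claw": 40}
    - {"ax": 0, "ay": 0, "az": -20, "x": -0.083, "y": 0.21, "z": 0.035, "claw": 40}
    - {"ax": 0, "ay": 0, "az": -23, "x": -0.103, "y": 0.24, "z": 0.035, "claw": 40}
    - {"ax": 0, "ay": 0, "az": -26, "x": -0.125, "y": 0.27, "z": 0.035, "claw": 40}

```text
time_s: 7.9
tool_pos: [0.4722, 0.2344, 0.1584]
tool_rot: [179.5, 35.1, 141.3]
force: [1.0, 0.1, -2.5]
grip_width: 0.0453
```

```bash
python3 snap.py 9; python3 tgt.py .4225 .3025 .127 35 -40 1
```

```text
7.9 [0.4722 0.2344 0.1584] [179.47  35.07 141.31] q [-14.1   4.9 -41.7 114.2  41.1  70.3 -21.5] F [ 1.   0.1 -2.5] w 0.0453
TCP [0.4273 0.2984 0.118 ] shift [-0.0448  0.0641 -0.0405] rv [-0.3  0.3 -1.6] ang 1.7 rows>= 1.7609169629970036
0.25 [-16, 7, -43, 114, 42, 72, -25]
0.5 [-18, 9, -43, 113, 43, 73, -29]
0.75 [-20, 12, -44, 112, 44, 75, -32]
1.0 [-23, 14, -44, 112, 45, 76, -35]
```

step_arm:
  series:
    - {"ax": 0, "ay": 0, "az": 0, "x": -0.011, "y": 0.016, "z": 0, "claw": 40}
    - {"ax": 0, "ay": 0, "az": 0, "x": -0.022, "y": 0.032, "z": -0.01, "claw": 40}
    - {"ax": 0, "ay": 0, "az": 0, "x": -0.034, "y": 0.048, "z": -0.025, "claw": 40}
    - {"ax": 0, "ay": 0, "az": 0, "x": -0.045, "y": 0.064, "z": -0.045, "claw": 40}
    - {"ax": 0, "ay": 0, "az": 0, "x": -0.045, "y": 0.064, "z": -0.065, "claw": 40}
    - {"ax": 0, "ay": 0, "az": 0, "x": -0.045, "y": 0.064, "z": -0.08, "claw": 40}
    - {"ax": 0, "ay": 0, "az": 0, "x": -0.045, "y": 0.064, "z": -0.085, "claw": 40}
    - {"ax": 0, "ay": 0, "az": 0, "x": -0.045, "y": 0.064, "z": -0.085, "claw": 40}

```text
time_s: 8.7
tool_pos: [0.4276, 0.2965, 0.072]
tool_rot: [179.7, 35.0, 141.6]
force: [1.2, -0.5, -1.7]
grip_width: 0.0455
```

```bash
python3 snap.py 10 side scene; python3 - <<'E'
import cv2,numpy as np
d=cv2.imread("pics/side10.png");s=cv2.imread("pics/scene10.png")
cv2.imwrite("pics/z10.png",np.hstack([cv2.resize(d[330:480,210:360],(400,400),interpolation=2),cv2.resize(s[190:310,410:530],(400,400),interpolation=2)]))
E
```

```text
8.7 [0.4276 0.2965 0.072 ] [179.7   35.03 141.56] q [-23.1  17.1 -43.9 114.9  48.6  71.9 -39.1] F [ 1.2 -0.5 -1.7] w 0.0455
```

The bottle is upright and centred over the coaster (scene zoom, about (610,240)). Lowering the last few millimetres.

step_arm:
  series:
    - {"ax": 0, "ay": 0, "az": 0, "x": 0, "y": 0, "z": -0.004, "claw": 40}
    - {"ax": 0, "ay": 0, "az": 0, "x": 0, "y": 0, "z": -0.008, "claw": 40}
    - {"ax": 0, "ay": 0, "az": 0, "x": 0, "y": 0, "z": -0.011, "claw": 40}
    - {"ax": 0, "ay": 0, "az": 0, "x": 0, "y": 0, "z": -0.013, "claw": 40}
    - {"ax": 0, "ay": 0, "az": 0, "x": 0, "y": 0, "z": -0.013, "claw": 40}

```text
time_s: 9.3
tool_pos: [0.4275, 0.296, 0.0586]
tool_rot: [179.7, 35.1, 141.6]
force: [-0.4, -0.4, -3.7]
grip_width: 0.0455
```

step_arm:
  series:
    - {"ax": 0, "ay": 0, "az": 0, "x": 0, "y": 0, "z": -0.001, "claw": 40}
    - {"ax": 0, "ay": 0, "az": 0, "x": 0, "y": 0, "z": -0.002, "claw": 40}
    - {"ax": 0, "ay": 0, "az": 0, "x": 0, "y": 0, "z": -0.002, "claw": 40}

```text
time_s: 9.6
tool_pos: [0.4278, 0.2962, 0.0583]
tool_rot: [179.7, 35.2, 141.5]
force: [-2.6, -0.8, 6.0]
grip_width: 0.0456
```

Contact at +6 N. Opening the fingers.

step_arm:
  series:
    - {"ax": 0, "ay": 0, "az": 0, "x": 0, "y": 0, "z": 0, "claw": 56}
    - {"ax": 0, "ay": 0, "az": 0, "x": 0, "y": 0, "z": 0, "claw": 64}
    - {"ax": 0, "ay": 0, "az": 0, "x": 0, "y": 0, "z": 0, "claw": 75}
    - {"ax": 0, "ay": 0, "az": 0, "x": 0, "y": 0, "z": 0, "claw": 90}
    - {"ax": 0, "ay": 0, "az": 0, "x": 0, "y": 0, "z": 0, "claw": 100}
    - {"ax": 0, "ay": 0, "az": 0, "x": 0, "y": 0, "z": 0, "claw": 100}

```text
time_s: 10.2
tool_pos: [0.4277, 0.2959, 0.0568]
tool_rot: [179.7, 35.1, 141.6]
force: [-0.4, 0.4, 0.9]
grip_width: 0.0795
```

```bash
python3 snap.py 11 scene; python3 tgt.py .385 .333 .135 35 -38.5 1; python3 - <<'E'
import cv2,numpy as np
s=cv2.imread("pics/scene11.png")
cv2.imwrite("pics/z11.png",np.hstack([cv2.resize(s[190:310,410:530],(480,480),interpolation=2)]))
E
```

```text
10.2 [0.4277 0.2959 0.0568] [179.72  35.08 141.57] q [-23.7  18.6 -43.5 115.5  50.   71.2 -40.8] F [-0.4  0.4  0.9] w 0.0795
TCP [0.3899 0.3291 0.126 ] shift [-0.0378  0.033   0.0691] rv [-0.1  0.2 -0.2] ang 0.3 rows>= 1.7081327907339146
0.25 [-24, 17, -44, 114, 48, 73, -40]
0.5 [-25, 16, -45, 113, 47, 75, -39]
0.75 [-25, 15, -46, 112, 45, 77, -38]
1.0 [-26, 14, -47, 111, 44, 79, -38]
```

The bottle stands free on the coaster. Now to retreat and head for the rack.

step_arm:
  series:
    - {"ax": 0, "ay": 0, "az": 0, "x": -0.01, "y": 0.008, "z": 0.018, "claw": 100}
    - {"ax": 0, "ay": 0, "az": 0, "x": -0.02, "y": 0.016, "z": 0.036, "claw": 100}
    - {"ax": 0, "ay": 0, "az": 0, "x": -0.03, "y": 0.024, "z": 0.054, "claw": 100}
    - {"ax": 0, "ay": 0, "az": 0, "x": -0.038, "y": 0.03, "z": 0.075, "claw": 100}
    - {"ax": 0, "ay": 0, "az": 0, "x": -0.038, "y": 0.03, "z": 0.11, "claw": 100}
    - {"ax": 0, "ay": 0, "az": 0, "x": -0.038, "y": 0.03, "z": 0.15, "claw": 100}
    - {"ax": 0, "ay": 0, "az": 0, "x": -0.038, "y": 0.03, "z": 0.185, "claw": 100}

```text
time_s: 10.95
tool_pos: [0.3895, 0.3262, 0.2438]
tool_rot: [179.7, 35.1, 141.6]
force: [0.7, 0.8, 0.2]
grip_width: 0.087
```

```bash
python3 snap.py 12; cat > tgt2.py <<'E'
from tgt import *
import sys
print("A");show((.45,.05,.28),5,-100,True)
E
python3 tgt2.py
```

```text
10.95 [0.3895 0.3262 0.2438] [179.67  35.1  141.59] q [-22.3   5.5 -48.  103.8  37.2  86.3 -26. ] F [0.7 0.8 0.2] w 0.087
A
TCP [0.4498 0.0491 0.269 ] shift [ 0.0604 -0.2772  0.0253] rv [ 29.4  11.5 -60.2] ang 68.0 rows>= 8.000034408360678
0.25 [-15, -1, -41, 105, 27, 84, -26]
0.5 [-9, -5, -33, 105, 17, 83, -24]
0.75 [-2, -7, -25, 104, 10, 83, -23]
1.0 [4, -5, -17, 102, 3, 85, -22]
```

step_arm:
  series:
    - {"ax": 3.3, "ay": 1.3, "az": -6.7, "x": 0.007, "y": -0.031, "z": 0.003, "claw": 100}
    - {"ax": 6.5, "ay": 2.6, "az": -13.4, "x": 0.013, "y": -0.062, "z": 0.006, "claw": 100}
    - {"ax": 9.8, "ay": 3.8, "az": -20.1, "x": 0.02, "y": -0.092, "z": 0.008, "claw": 100}
    - {"ax": 13.1, "ay": 5.1, "az": -26.8, "x": 0.027, "y": -0.123, "z": 0.011, "claw": 100}
    - {"ax": 16.3, "ay": 6.4, "az": -33.4, "x": 0.034, "y": -0.154, "z": 0.014, "claw": 100}
    - {"ax": 19.6, "ay": 7.7, "az": -40.1, "x": 0.04, "y": -0.185, "z": 0.017, "claw": 100}
    - {"ax": 22.9, "ay": 8.9, "az": -46.8, "x": 0.047, "y": -0.216, "z": 0.02, "claw": 100}
    - {"ax": 26.1, "ay": 10.2, "az": -53.5, "x": 0.054, "y": -0.246, "z": 0.022, "claw": 100}
    - {"ax": 29.4, "ay": 11.5, "az": -60.2, "x": 0.06, "y": -0.277, "z": 0.025, "claw": 100}

```text
time_s: 11.85
tool_pos: [0.4498, 0.048, 0.2673]
tool_rot: [-180.0, 4.9, 79.8]
force: [0.8, 0.1, -0.5]
grip_width: 0.0872
```

```bash
python3 snap.py 13; cat > tgt2.py <<'E'
from tgt import *
org=np.array([.458,-.2856,0]);yw=np.radians(-8.2)
X=np.array([np.cos(yw),np.sin(yw),0]);Y=np.array([-np.sin(yw),np.cos(yw),0]);Z=np.array([0,0,1.])
sl=X*np.cos(np.pi/6)+Z*.5;n=-X*.5+Z*np.cos(np.pi/6)
def rk(s,y,h): return org+.062*Z+s*sl+y*Y+h*n
if __name__=="__main__":
  for s in(-.04,-.03):
    print(np.round(rk(s,-.047,.018),4))
    for L in(25,30,35):show(rk(s,-.047,.12),L,-8.2,False)
E
python3 tgt2.py
```

```text
11.85 [0.4498 0.048  0.2673] [-179.95    4.86   79.77] q [  6.2  -5.4 -18.  102.1   2.8  84.9 -22.2] F [ 0.8  0.1 -0.5] w 0.0872
[ 0.4081 -0.3259  0.0576]
TCP [ 0.3622 -0.3193  0.136 ] shift [-0.0876 -0.3673 -0.1313] rv [ 19.2 -26.8 -85.8] ang 91.9 rows>= 10.814116745476134
0.25 [14, -13, -10, 113, -2, 76, -28]
0.5 INFEASIBLE
0.75 INFEASIBLE
1.0 [35, -15, 15, 129, -17, 48, -39]
TCP [ 0.3631 -0.3194  0.1364] shift [-0.0868 -0.3674 -0.1309] rv [ 22.4 -31.2 -85. ] ang 93.3 rows>= 10.977461735217949
0.25 [14, -14, -9, 113, -3, 75, -27]
0.5 INFEASIBLE
0.75 INFEASIBLE
1.0 [52, -15, 3, 132, -29, 46, -26]
TCP [ 0.3639 -0.3195  0.1369] shift [-0.086  -0.3676 -0.1304] rv [ 25.6 -35.7 -84.1] ang 94.9 rows>= 11.16289280624207
0.25 [14, -15, -9, 114, -4, 74, -25]
0.5 INFEASIBLE
0.75 INFEASIBLE
1.0 [70, -15, -10, 134, -43, 47, -12]
[ 0.4167 -0.3271  0.0626]
TCP [ 0.3708 -0.3205  0.141 ] shift [-0.079  -0.3686 -0.1263] rv [ 19.2 -26.8 -85.8] ang 91.9 rows>= 10.814116745476134
0.25 [14, -13, -10, 112, -2, 76, -28]
0.5 [31, -15, -9, 118, -8, 68, -30]
0.75 [48, -15, -10, 123, -17, 59, -30]
1.0 [54, -13, -3, 127, -23, 49, -34]
TCP [ 0.3716 -0.3206  0.1414] shift [-0.0782 -0.3687 -0.1259] rv [ 22.4 -31.2 -85. ] ang 93.3 rows>= 10.977461735217949
0.25 [14, -14, -9, 113, -3, 75, -27]
0.5 INFEASIBLE
0.75 INFEASIBLE
1.0 [45, -15, 8, 131, -26, 45, -30]
TCP [ 0.3724 -0.3208  0.1419] shift [-0.0774 -0.3688 -0.1254] rv [ 25.6 -35.7 -84.1] ang 94.9 rows>= 11.16289280624207
0.25 [14, -15, -9, 114, -4, 74, -26]
0.5 INFEASIBLE
0.75 INFEASIBLE
1.0 [69, -15, -10, 133, -42, 46, -14]
```

```bash
cat > tgt3.py <<'E'
from tgt2 import *
print("grasp",np.round(rk(-.03,-.047,.025),4))
show((.47,-.33,.27),5,-8.2,False,6)
for L in(25,30):
  q=np.array([42,-5,2,107,-5,74,-38.])
  for pt in((.47,-.33,.24),(.45,-.33,.18),(.425,-.328,.12),rk(-.03,-.047,.025)):
    t,R=pose(pt,5 if pt[2]>.2 else 20 if pt[2]>.15 else L,-8.2);r=ik(t,R,q,n=6,w=.01)
    if r:q=r[0][1];print(L,np.round(pt,3),np.round(q).astype(int).tolist())
    else:print(pt,"no")
E
python3 tgt3.py
```

```text
grasp [ 0.4132 -0.3266  0.0687]
TCP [ 0.4709 -0.3301  0.259 ] shift [ 0.0211 -0.3782 -0.0082] rv [  6.3  -8.9 -87.7] ang 88.4 rows>= 10.401332458143077
0.16666666666666666 [11, -6, -14, 103, 2, 84, -28]
0.3333333333333333 [15, -6, -10, 103, 1, 82, -34]
0.5 [19, -5, -6, 102, 1, 81, -41]
0.6666666666666666 [23, -2, -2, 100, 0, 80, -48]
0.8333333333333334 [26, 1, 2, 97, -1, 79, -56]
1.0 [29, 4, 5, 94, -3, 78, -64]
25 [ 0.47 -0.33  0.24] [35, 5, -1, 96, -2, 74, -64]
25 [ 0.45 -0.33  0.18] [38, -4, 3, 115, -13, 53, -51]
25 [ 0.425 -0.328  0.12 ] [39, -5, 6, 125, -21, 42, -40]
25 [ 0.413 -0.327  0.069] [39, -2, 7, 129, -26, 36, -33]
30 [ 0.47 -0.33  0.24] [35, 5, -1, 96, -2, 74, -64]
30 [ 0.45 -0.33  0.18] [38, -4, 3, 115, -13, 53, -51]
30 [ 0.425 -0.328  0.12 ] [38, -7, 9, 128, -29, 38, -31]
30 [ 0.413 -0.327  0.069] [38, -3, 10, 132, -36, 33, -22]
```

step_arm:
  series:
    - {"ax": 0.6, "ay": -0.8, "az": -8, "x": 0.002, "y": -0.034, "z": 0, "claw": 100}
    - {"ax": 1.1, "ay": -1.6, "az": -15.9, "x": 0.004, "y": -0.069, "z": 0, "claw": 100}
    - {"ax": 1.7, "ay": -2.4, "az": -23.9, "x": 0.006, "y": -0.103, "z": 0, "claw": 100}
    - {"ax": 2.3, "ay": -3.2, "az": -31.9, "x": 0.008, "y": -0.138, "z": 0, "claw": 100}
    - {"ax": 2.9, "ay": -4, "az": -39.9, "x": 0.01, "y": -0.172, "z": 0, "claw": 100}
    - {"ax": 3.4, "ay": -4.9, "az": -47.8, "x": 0.012, "y": -0.206, "z": 0, "claw": 100}
    - {"ax": 4, "ay": -5.7, "az": -55.8, "x": 0.014, "y": -0.241, "z": 0, "claw": 100}
    - {"ax": 4.6, "ay": -6.5, "az": -63.8, "x": 0.016, "y": -0.275, "z": 0, "claw": 100}
    - {"ax": 5.1, "ay": -7.3, "az": -71.7, "x": 0.018, "y": -0.309, "z": 0, "claw": 100}
    - {"ax": 5.7, "ay": -8.1, "az": -79.7, "x": 0.02, "y": -0.344, "z": 0, "claw": 100}
    - {"ax": 6.3, "ay": -8.9, "az": -87.7, "x": 0.021, "y": -0.378, "z": -0.008, "claw": 100}
    - {"ax": 6.3, "ay": -8.9, "az": -87.7, "x": 0.021, "y": -0.378, "z": -0.008, "claw": 100}

```text
time_s: 13.05
tool_pos: [0.4676, -0.3345, 0.2572]
tool_rot: [179.8, -4.7, -8.5]
force: [-1.8, 0.2, 0.3]
grip_width: 0.0874
```

```bash
python3 snap.py 14 wrist; cat > tgt4.py <<'E'
from tgt2 import *
for pt,L in(((.45,-.33,.18),20),((.425,-.3285,.12),30),(rk(-.03,-.047,.025),30)):show(pt,L,-8.2,False,3)
E
python3 tgt4.py
```

```text
13.05 [ 0.4676 -0.3345  0.2572] [179.8   -4.7   -8.53] q [ 29.4   4.5   5.1  93.7  -2.3  77.6 -63.7] F [-1.8  0.2  0.3] w 0.0874
TCP [ 0.4537 -0.3305  0.1697] shift [-0.0151  0.0008 -0.088 ] rv [ -2.1 -15.1  -0. ] ang 15.3 rows>= 1.796333198373128
0.3333333333333333 [30, 1, 6, 101, -5, 69, -61]
0.6666666666666666 [31, -2, 7, 108, -8, 61, -57]
1.0 [32, -4, 8, 115, -12, 53, -52]
TCP [ 0.4304 -0.3293  0.1105] shift [-0.0384  0.002  -0.1472] rv [ -3.5 -25.    0. ] ang 25.3 rows>= 3.0432390970166514
0.3333333333333333 [31, -1, 6, 106, -7, 64, -58]
0.6666666666666666 [32, -6, 9, 118, -14, 50, -49]
1.0 [32, -7, 15, 129, -27, 38, -32]
TCP [ 0.4187 -0.3274  0.0591] shift [-0.0502  0.0039 -0.1986] rv [ -3.5 -25.    0. ] ang 25.3 rows>= 4.097082105495011
0.3333333333333333 [31, -1, 6, 108, -7, 62, -58]
0.6666666666666666 [33, -4, 9, 121, -16, 46, -47]
1.0 [34, -4, 15, 132, -35, 33, -23]
```

The red case is centred at column 320, between cols 300 and 341; the blue one is clear on the left at (238,255). I'll refine the case pose.

```bash
python3 - <<'E'
from tgt2 import *
from h import *
import json
o=json.load(open("pics/o14.json"));W=cam("wrist",o)
im=cv2.imread("pics/wrist14.png");cv2.imwrite("pics/z14.png",cv2.resize(im[170:320,160:400],None,fx=3.3,fy=3.3,interpolation=2))
h=cv2.cvtColor(im,cv2.COLOR_BGR2HSV)
m=(((h[...,0]<8)|(h[...,0]>172))&(h[...,1]>120)).astype(np.uint8);m[:150]=0;m[320:]=0
k,l,s,c=cv2.connectedComponentsWithStats(m);i=1+np.argmax(s[1:,4]);print(s[i])
P0=org+.062*Z
e,v=rays(W,[(301,247),(341,247),(304.5,301),(339,301),(301,233),(341,233)])
t=((P0+.036*n-e)@n)/(v@n);q=e+v*t[:,None]
for a in q:print(np.round(a,4),"s",np.round((a-P0)@sl,4),"y",np.round((a-P0)@Y,4))
E
```

```text
[ 299  205   43   43 1764]
[ 0.4558 -0.3144  0.1047] s 0.023 y -0.0288
[ 0.4496 -0.3551  0.1045] s 0.0226 y -0.07
[ 0.3788 -0.3041  0.0598] s -0.0667 y -0.0296
[ 0.3725 -0.3453  0.0596] s -0.0671 y -0.0713
[ 0.472  -0.3175  0.1142] s 0.0421 y -0.0295
[ 0.4661 -0.3567  0.114 ] s 0.0417 y -0.0692
```

step_arm:
  series:
    - {"ax": -0.7, "ay": -5, "az": 0, "x": -0.006, "y": 0, "z": -0.03, "claw": 70}
    - {"ax": -1.4, "ay": -10, "az": 0, "x": -0.012, "y": 0, "z": -0.06, "claw": 70}
    - {"ax": -2.1, "ay": -15, "az": 0, "x": -0.02, "y": 0.001, "z": -0.09, "claw": 70}
    - {"ax": -2.8, "ay": -20, "az": 0.2, "x": -0.03, "y": 0.001, "z": -0.12, "claw": 70}
    - {"ax": -3.5, "ay": -25, "az": 0.3, "x": -0.038, "y": 0.001, "z": -0.147, "claw": 70}
    - {"ax": -3.5, "ay": -25, "az": 0.3, "x": -0.038, "y": 0.001, "z": -0.147, "claw": 70}

```text
time_s: 13.7
tool_pos: [0.4252, -0.3212, 0.1028]
tool_rot: [-179.5, -29.5, -7.9]
force: [-0.7, 0.3, -0.7]
grip_width: 0.0617
```

```bash
python3 snap.py 15 wrist; cat > tgt4.py <<'E'
from tgt2 import *
show(rk(-.03,-.0495,.025),30,-8.2,False,3)
E
python3 tgt4.py
```

```text
13.7 [ 0.4252 -0.3212  0.1028] [-179.53  -29.47   -7.9 ] q [ 33.7  -7.5  13.3 129.4 -28.   38.1 -31.4] F [-0.7  0.3 -0.7] w 0.0617
TCP [ 0.4183 -0.3299  0.0591] shift [-0.0109 -0.0061 -0.0483] rv [-0.2 -0.2 -0.5] ang 0.6 rows>= 0.9982255584232933
0.3333333333333333 [34, -6, 14, 130, -30, 36, -29]
0.6666666666666666 [34, -5, 15, 131, -32, 34, -26]
1.0 [34, -3, 15, 132, -35, 33, -22]
```

step_arm:
  series:
    - {"ax": 0, "ay": 0, "az": 0, "x": -0.002, "y": -0.003, "z": -0.012, "claw": 70}
    - {"ax": 0, "ay": 0, "az": 0, "x": -0.005, "y": -0.006, "z": -0.024, "claw": 70}
    - {"ax": 0, "ay": 0, "az": 0, "x": -0.008, "y": -0.006, "z": -0.034, "claw": 70}
    - {"ax": 0, "ay": 0, "az": 0, "x": -0.01, "y": -0.006, "z": -0.042, "claw": 70}
    - {"ax": 0, "ay": 0, "az": 0, "x": -0.01, "y": -0.006, "z": -0.042, "claw": 70}
    - {"ax": 0, "ay": 0, "az": 0, "x": -0.01, "y": -0.006, "z": -0.042, "claw": 70}

```text
time_s: 14.35
tool_pos: [0.4238, -0.3341, 0.0709]
tool_rot: [179.8, -30.2, -7.5]
force: [0.3, -0.3, -0.0]
grip_width: 0.0609
```

```bash
python3 snap.py 16 wrist; python3 tgt4.py
```

```text
14.35 [ 0.4238 -0.3341  0.0709] [179.75 -30.17  -7.49] q [ 33.5  -3.8  15.3 130.8 -34.   34.  -23.2] F [ 0.3 -0.3 -0. ] w 0.0609
TCP [ 0.4183 -0.3299  0.0591] shift [-0.0054  0.0043 -0.0119] rv [ 0.2  0.2 -0.6] ang 0.6 rows>= 0.27573358183252833
0.3333333333333333 [33, -4, 15, 131, -34, 34, -23]
0.6666666666666666 [33, -4, 15, 132, -35, 33, -23]
1.0 [33, -3, 15, 132, -35, 33, -22]
```

The case centre is at col 312 and the finger midpoint at col 319, so about 4 mm to the left, as computed. Final correction, then grip.

step_arm:
  series:
    - {"ax": 0, "ay": 0, "az": 0, "x": -0.003, "y": 0.004, "z": -0.005, "claw": 70}
    - {"ax": 0, "ay": 0, "az": -0.5, "x": -0.005, "y": 0.004, "z": -0.01, "claw": 70}
    - {"ax": 0, "ay": 0, "az": -0.5, "x": -0.005, "y": 0.004, "z": -0.01, "claw": 70}
    - {"ax": 0, "ay": 0, "az": -0.5, "x": -0.005, "y": 0.004, "z": -0.01, "claw": 60}
    - {"ax": 0, "ay": 0, "az": -0.5, "x": -0.005, "y": 0.004, "z": -0.01, "claw": 52}
    - {"ax": 0, "ay": 0, "az": -0.5, "x": -0.005, "y": 0.004, "z": -0.01, "claw": 45}
    - {"ax": 0, "ay": 0, "az": -0.5, "x": -0.005, "y": 0.004, "z": -0.01, "claw": 35}
    - {"ax": 0, "ay": 0, "az": -0.5, "x": -0.005, "y": 0.004, "z": -0.01, "claw": 35}
    - {"ax": 0, "ay": 0, "az": -0.5, "x": -0.005, "y": 0.004, "z": -0.01, "claw": 35}
  squeeze: 30

```text
time_s: 15.3
tool_pos: [0.4178, -0.3301, 0.0601]
tool_rot: [179.8, -30.1, -8.1]
force: [0.4, 0.2, 0.3]
grip_width: 0.0409
```

```bash
python3 snap.py 17 wrist
```

```text
15.3 [ 0.4178 -0.3301  0.0601] [179.79 -30.14  -8.1 ] q [ 33.4  -3.7  15.5 132.3 -35.1  32.6 -22.2] F [0.4 0.2 0.3] w 0.0409
```

The red case is gripped at 40.9 mm. Planning the lift and carry.

```bash
cat > carry.py <<'E'
from tgt2 import *
o=status.get_obs();q=np.array(o["qpos"]);g0=np.array(o["tool_pos"]);c=Ro.from_euler("xyz",o["tool_rot"],degrees=True)
for pt,L,yw in[((.4125,-.329,.105),30,-8.2),((.43,-.325,.15),22,-8.2),((.46,-.30,.20),10,-8.5),((.48,-.22,.215),2,-9),((.50,-.13,.215),0,-10),((.53,-.04,.19),0,-12),((.5383,-.0149,.15),0,-12),((.5383,-.0149,.077),0,-12)]:
    t,R=pose(pt,L,yw);r=ik(t,R,q,n=3,w=.01)
    if r:q=r[0][1]
    print("TCP",np.round(t,4),"sh",np.round(t-g0,4),"rv",np.round((R*c.inv()).as_rotvec(degrees=True),1),np.round(q).astype(int).tolist() if r else "NO")
E
python3 carry.py
```

```text
TCP [ 0.4179 -0.3298  0.0955] sh [0.0002 0.0004 0.0354] rv [0.2 0.1 0. ] [34, -7, 14, 130, -30, 37, -29]
TCP [ 0.4341 -0.3256  0.1398] sh [0.0163 0.0046 0.0797] rv [ 1.3  8.  -0. ] [34, -6, 9, 121, -15, 48, -47]
TCP [ 0.4619 -0.3003  0.1892] sh [0.0441 0.0299 0.1291] rv [ 3.1 19.9 -0.3] [29, 0, 4, 107, -5, 64, -64]
TCP [ 0.4804 -0.2201  0.204 ] sh [0.0626 0.1101 0.1439] rv [ 4.4 27.8 -0.8] [23, 2, -1, 102, 0, 74, -77]
TCP [ 0.5   -0.13   0.204] sh [0.0822 0.2002 0.1439] rv [ 4.9 29.7 -1.8] [17, 2, -6, 102, 0, 76, -89]
TCP [ 0.53  -0.04   0.179] sh [0.1122 0.2902 0.1189] rv [ 5.5 29.6 -3.8] [11, 5, -10, 102, 1, 73, -101]
TCP [ 0.5383 -0.0149  0.139 ] sh [0.1205 0.3153 0.0789] rv [ 5.5 29.6 -3.8] [9, 8, -11, 104, 2, 69, -105]
TCP [ 0.5383 -0.0149  0.066 ] sh [0.1205 0.3153 0.0059] rv [ 5.5 29.6 -3.8] [9, 12, -11, 108, 3, 60, -105]
```

step_arm:
  series:
    - {"ax": 0, "ay": 0, "az": 0, "x": 0, "y": 0, "z": 0.01, "claw": 35}
    - {"ax": 0, "ay": 0, "az": 0, "x": 0, "y": 0, "z": 0.022, "claw": 35}
    - {"ax": 0, "ay": 0, "az": 0, "x": 0, "y": 0, "z": 0.036, "claw": 35}
    - {"ax": 0.7, "ay": 4, "az": 0, "x": 0.008, "y": 0.002, "z": 0.058, "claw": 35}
    - {"ax": 1.3, "ay": 8, "az": 0, "x": 0.016, "y": 0.005, "z": 0.08, "claw": 35}
    - {"ax": 2.2, "ay": 14, "az": -0.1, "x": 0.03, "y": 0.015, "z": 0.108, "claw": 35}
    - {"ax": 3.1, "ay": 20, "az": -0.3, "x": 0.044, "y": 0.03, "z": 0.129, "claw": 35}
    - {"ax": 3.8, "ay": 24, "az": -0.5, "x": 0.053, "y": 0.065, "z": 0.14, "claw": 35}
    - {"ax": 4.4, "ay": 27.8, "az": -0.8, "x": 0.062, "y": 0.1, "z": 0.144, "claw": 35}
    - {"ax": 4.6, "ay": 28.7, "az": -1.2, "x": 0.07, "y": 0.135, "z": 0.144, "claw": 35}
    - {"ax": 4.8, "ay": 29.4, "az": -1.5, "x": 0.077, "y": 0.17, "z": 0.144, "claw": 35}
    - {"ax": 4.9, "ay": 29.7, "az": -1.8, "x": 0.083, "y": 0.2, "z": 0.144, "claw": 35}

```text
time_s: 16.55
tool_pos: [0.5009, -0.1275, 0.2033]
tool_rot: [-180.0, 0.1, -9.9]
force: [-0.0, -0.0, -1.0]
grip_width: 0.0408
```

```bash
python3 snap.py 18 scene wrist; python3 - <<'E'
import sys;sys.path.insert(0,".")
from tgt import *
show((.53,-.04,.19),0,-12,False,2);show((.5383,-.0149,.15),0,-12,False,2)
E
```

```text
16.55 [ 0.5009 -0.1275  0.2033] [-1.7998e+02  7.0000e-02 -9.9100e+00] q [ 19.2   2.6  -8.1 101.6   0.4  75.9 -88.9] F [-0. -0. -1.] w 0.0408
TCP [ 0.53  -0.04   0.179] shift [ 0.0283  0.0837 -0.0243] rv [-0.2 -0.  -2.5] ang 2.5 rows>= 1.8334017142223493
0.5 [16, 4, -11, 102, 1, 74, -95]
1.0 [13, 5, -13, 102, 1, 73, -102]
TCP [ 0.5383 -0.0149  0.139 ] shift [ 0.0366  0.1088 -0.0643] rv [-0.2 -0.  -2.5] ang 2.5 rows>= 2.632331268619933
0.5 [15, 5, -11, 103, 1, 72, -97]
1.0 [11, 8, -14, 104, 2, 69, -105]
```

The case is held level, the bottle still stands on the coaster, and the blue case is in its place. This view also lets me re-check the station's centreline.

```bash
python3 - <<'E'
from h import *
import json
o=json.load(open("pics/o18.json"));W=cam("wrist",o)
p=onz(W,[(169.5,232),(251,236),(157,73),(249.5,76),(149.5,240),(274,244)],.05);print(np.round(p,4))
O=np.array([.6635,-.0415]);c,s=np.cos(np.radians(-12)),np.sin(np.radians(-12))
d=p[:,:2]-O;print(np.round(np.c_[d@[c,s],d@[-s,c]],4))
q=onz(W,[(0,68),(219,68)],.232);d=q[:,:2]-O;print("visor",np.round(np.c_[d@[c,s],d@[-s,c]],4))
E
python3 - <<'E'
import sys;sys.path.insert(0,".")
from tgt import *
show((.5315,-.0134,.15),0,-12,False,2)
E
```

```text
[[ 0.5157  0.0337  0.05  ]
 [ 0.4977 -0.0485  0.05  ]
 [ 0.662   0.002   0.05  ]
 [ 0.645  -0.0803  0.05  ]
 [ 0.5108  0.057   0.05  ]
 [ 0.4854 -0.0701  0.05  ]]
[[-0.1602  0.0428]
 [-0.1607 -0.0413]
 [-0.0105  0.0423]
 [-0.01   -0.0418]
 [-0.1698  0.0646]
 [-0.1683 -0.065 ]]
visor [[-0.0372  0.0272]
 [-0.0346 -0.0653]]
TCP [ 0.5315 -0.0134  0.139 ] shift [ 0.0298  0.1103 -0.0643] rv [-0.2 -0.  -2.5] ang 2.5 rows>= 2.62299430436092
0.5 [15, 4, -11, 104, 1, 72, -97]
1.0 [11, 7, -14, 104, 2, 69, -105]
```

The station pose fits to about 1 mm (lane lines at ±42, ledge edges at ±65, visor at -36). Laying the case down.

step_arm:
  series:
    - {"ax": 0, "ay": 0, "az": -0.5, "x": 0.007, "y": 0.028, "z": 0, "claw": 35}
    - {"ax": 0, "ay": 0, "az": -1.2, "x": 0.015, "y": 0.055, "z": -0.005, "claw": 35}
    - {"ax": 0, "ay": 0, "az": -2, "x": 0.022, "y": 0.083, "z": -0.02, "claw": 35}
    - {"ax": 0, "ay": 0, "az": -2.5, "x": 0.03, "y": 0.11, "z": -0.045, "claw": 35}
    - {"ax": 0, "ay": 0, "az": -2.5, "x": 0.03, "y": 0.11, "z": -0.075, "claw": 35}
    - {"ax": 0, "ay": 0, "az": -2.5, "x": 0.03, "y": 0.11, "z": -0.1, "claw": 35}
    - {"ax": 0, "ay": 0, "az": -2.5, "x": 0.03, "y": 0.11, "z": -0.115, "claw": 35}
    - {"ax": 0, "ay": 0, "az": -2.5, "x": 0.03, "y": 0.11, "z": -0.125, "claw": 35}
    - {"ax": 0, "ay": 0, "az": -2.5, "x": 0.03, "y": 0.11, "z": -0.125, "claw": 35}

```text
time_s: 17.55
tool_pos: [0.5293, -0.0204, 0.0773]
tool_rot: [180.0, 0.2, -12.5]
force: [-0.5, 0.2, -1.1]
grip_width: 0.0409
```

```bash
python3 snap.py 19 side; python3 - <<'E'
import sys;sys.path.insert(0,".")
from tgt import *
show((.5315,-.0134,.076),0,-12,False,1)
import cv2
d=cv2.imread("pics/side19.png")
cv2.imwrite("pics/z19.png",cv2.resize(d[160:320,220:400],None,fx=3.5,fy=3.5,interpolation=2))
E
```

```text
17.55 [ 0.5293 -0.0204  0.0773] [ 1.7995e+02  1.6000e-01 -1.2510e+01] q [  11.9   10.4  -13.8  108.3    2.8   61.8 -105.5] F [-0.5  0.2 -1.1] w 0.0409
TCP [ 0.5315 -0.0134  0.065 ] shift [ 0.0012  0.0069 -0.0136] rv [ 0.  -0.   0.5] ang 0.5 rows>= 0.3051120032987184
1.0 [11, 11, -14, 109, 3, 60, -106]
```

The side view shows the case hovering level over the lane, red end toward the flap.

step_arm:
  series:
    - {"ax": 0, "ay": 0, "az": 0.5, "x": 0.001, "y": 0.004, "z": -0.003, "claw": 35}
    - {"ax": 0, "ay": 0, "az": 0.5, "x": 0.001, "y": 0.007, "z": -0.007, "claw": 35}
    - {"ax": 0, "ay": 0, "az": 0.5, "x": 0.001, "y": 0.007, "z": -0.01, "claw": 35}
    - {"ax": 0, "ay": 0, "az": 0.5, "x": 0.001, "y": 0.007, "z": -0.012, "claw": 35}
    - {"ax": 0, "ay": 0, "az": 0.5, "x": 0.001, "y": 0.007, "z": -0.012, "claw": 35}

```text
time_s: 18.1
tool_pos: [0.5314, -0.0131, 0.0667]
tool_rot: [180.0, 0.0, -12.0]
force: [0.0, -0.0, -1.7]
grip_width: 0.0412
```

```bash
python3 snap.py 20 wrist
```

```text
18.1 [ 0.5314 -0.0131  0.0667] [179.97   0.   -11.99] q [  11.4   11.2  -14.1  108.8    3.2   60.4 -106. ] F [ 0.  -0.  -1.7] w 0.0412
```

The case is centred and parallel in the lane (cap cols 274–362 between the lines at about 244 and 394). Touching down.

step_arm:
  series:
    - {"ax": 0, "ay": 0, "az": 0, "x": 0, "y": 0, "z": -0.001, "claw": 35}
    - {"ax": 0, "ay": 0, "az": 0, "x": 0, "y": 0, "z": -0.0025, "claw": 35}
    - {"ax": 0, "ay": 0, "az": 0, "x": 0, "y": 0, "z": -0.0025, "claw": 35}

```text
time_s: 18.45
tool_pos: [0.5318, -0.013, 0.0644]
tool_rot: [180.0, -0.0, -12.0]
force: [-0.6, 0.4, -1.4]
grip_width: 0.041
```

step_arm:
  series:
    - {"ax": 0, "ay": 0, "az": 0, "x": 0, "y": 0, "z": -0.001, "claw": 35}
    - {"ax": 0, "ay": 0, "az": 0, "x": 0, "y": 0, "z": -0.002, "claw": 35}
    - {"ax": 0, "ay": 0, "az": 0, "x": 0, "y": 0, "z": -0.002, "claw": 35}

```text
time_s: 18.75
tool_pos: [0.5319, -0.0129, 0.0641]
tool_rot: [180.0, -0.1, -12.0]
force: [-3.1, 0.2, 9.4]
grip_width: 0.041
```

Contact at +9 N. Release, and back up.

step_arm:
  series:
    - {"ax": 0, "ay": 0, "az": 0, "x": 0, "y": 0, "z": 0, "claw": 50}
    - {"ax": 0, "ay": 0, "az": 0, "x": 0, "y": 0, "z": 0, "claw": 58}
    - {"ax": 0, "ay": 0, "az": 0, "x": 0, "y": 0, "z": 0, "claw": 66}
    - {"ax": 0, "ay": 0, "az": 0, "x": 0, "y": 0, "z": 0.002, "claw": 70}
    - {"ax": 0, "ay": 0, "az": 0, "x": 0, "y": 0, "z": 0.02, "claw": 75}
    - {"ax": 0, "ay": 0, "az": 0, "x": 0, "y": 0, "z": 0.05, "claw": 75}
    - {"ax": 0, "ay": 0, "az": 0, "x": -0.01, "y": 0.002, "z": 0.09, "claw": 75}
    - {"ax": 0, "ay": 0, "az": 0, "x": -0.02, "y": 0.004, "z": 0.13, "claw": 75}
    - {"ax": 0, "ay": 0, "az": 0, "x": -0.03, "y": 0.006, "z": 0.165, "claw": 75}

```text
time_s: 19.65
tool_pos: [0.5015, -0.0068, 0.2295]
tool_rot: [180.0, -0.1, -12.0]
force: [0.5, -1.3, 0.2]
grip_width: 0.0651
```

```bash
python3 snap.py 21 wrist; cat > t5.py <<'E'
from tgt import *
O=np.array([.6635,-.0415]);c,s=np.cos(np.radians(-12)),np.sin(np.radians(-12))
st=lambda x,y,z:(O[0]+c*x-s*y,O[1]+s*x+c*y,z)
if __name__=="__main__":
  q=np.array(status.get_obs()["qpos"])+[0,0,0,0,0,0,178]
  for x,z,L in((-.14,.20,10),(-.14,.2,15),(-.13,.076,20),(-.13,.076,30),(-.13,.076,35),(-.10,.076,30),(-.10,.076,40),(-.085,.076,40),(-.07,.076,45),(-.03,.076,45),(-.005,.076,45),(-.005,.076,50)):
    t,R=pose(st(x,0,z),L,-12,flip=True);r=ik(t,R,q,n=4,w=.01)
    if r:q=r[0][1]
    print(x,z,L,np.round(t,4),np.round(q).astype(int).tolist() if r else "NO")
E
python3 t5.py
```

```text
19.65 [ 0.5015 -0.0068  0.2295] [ 1.800e+02 -9.000e-02 -1.198e+01] q [ 1.210e+01  1.000e-01 -1.430e+01  1.011e+02  1.000e-01  7.870e+01
 -1.042e+02] F [ 0.5 -1.3  0.2] w 0.0651
-0.14 0.2 10 [ 0.5284 -0.0128  0.1892] [12, -3, -15, 110, 2, 64, 74]
-0.14 0.2 15 [ 0.5293 -0.013   0.1894] [12, -7, -15, 114, 2, 59, 74]
-0.13 0.076 20 [ 0.54   -0.0153  0.0657] [11, -1, -16, 125, 9, 37, 66]
-0.13 0.076 30 [ 0.5417 -0.0156  0.0665] [13, -6, -20, 134, 18, 25, 56]
-0.13 0.076 35 [ 0.5425 -0.0158  0.067 ] [16, -8, -24, 137, 27, 19, 45]
-0.1 0.076 30 [ 0.5711 -0.0219  0.0665] [16, -2, -22, 130, 20, 25, 55]
-0.1 0.076 40 [ 0.5726 -0.0222  0.0676] [22, -5, -30, 138, 51, 14, 22]
-0.085 0.076 40 [ 0.5873 -0.0253  0.0676] [22, -3, -30, 136, 54, 14, 20]
-0.07 0.076 45 [ 0.6026 -0.0286  0.0682] [21, -1, -30, 138, 90, 14, -15]
-0.03 0.076 45 [ 0.6418 -0.0369  0.0682] [22, 4, -29, 133, 92, 15, -14]
-0.005 0.076 45 [ 0.6662 -0.0421  0.0682] [22, 7, -29, 130, 92, 15, -13]
-0.005 0.076 50 [ 0.6669 -0.0422  0.0689] [26, 8, -33, 133, 118, 20, -38]
```

```bash
python3 - <<'E'
from h import *
from t5 import O,c,s
import json
o=json.load(open("pics/o21.json"));W=cam("wrist",o)
p=onz(W,[(296,100.5),(341,100.5),(298,207),(340,207)],.086);d=p[:,:2]-O;print(np.round(np.c_[d@[c,s],d@[-s,c]],4))
p=onz(W,[(298,229),(339.5,229)],.05);d=p[:,:2]-O;print("foot bottom",np.round(np.c_[d@[c,s],d@[-s,c]],4))
E
python3 - <<'E'
import sys;sys.path.insert(0,".")
from t5 import *
show(st(-.155,0,.22),5,-12+90-180,False,2)  # quarter turn (+90): nonflip yaw 78 ~ same as flip
t=status.get_obs();print(t["tool_pos"])
E
```

```text
[[-0.053   0.0211]
 [-0.0529 -0.0191]
 [-0.1495  0.0208]
 [-0.1494 -0.0199]]
foot bottom [[-0.1812  0.0235]
 [-0.1812 -0.0222]]
TCP [ 0.5117 -0.0102  0.209 ] shift [ 0.0084 -0.0039 -0.0267] rv [ -4.2  -2.6 -90. ] ang 90.1 rows>= 10.603706865600639
0.5 [11, 1, -15, 102, 3, 77, -152]
1.0 INFEASIBLE
[ 0.50328894 -0.00635396  0.23571948]
```

The case front is at station x -53 mm, with y within 1 mm and no visible yaw. Now the half turn, first half.

step_arm:
  series:
    - {"ax": 0, "ay": 0, "az": 8.2, "x": 0, "y": 0, "z": 0, "claw": 75}
    - {"ax": 0, "ay": 0, "az": 16.4, "x": 0, "y": 0, "z": 0, "claw": 75}
    - {"ax": 0, "ay": 0, "az": 24.6, "x": 0, "y": 0, "z": 0, "claw": 75}
    - {"ax": 0, "ay": 0, "az": 32.8, "x": 0, "y": 0, "z": 0, "claw": 75}
    - {"ax": 0, "ay": 0, "az": 41, "x": 0, "y": 0, "z": 0, "claw": 75}
    - {"ax": 0, "ay": 0, "az": 49.2, "x": 0, "y": 0, "z": 0, "claw": 75}
    - {"ax": 0, "ay": 0, "az": 57.4, "x": 0, "y": 0, "z": 0, "claw": 75}
    - {"ax": 0, "ay": 0, "az": 65.6, "x": 0, "y": 0, "z": 0, "claw": 75}
    - {"ax": 0, "ay": 0, "az": 73.8, "x": 0, "y": 0, "z": 0, "claw": 75}
    - {"ax": 0, "ay": 0, "az": 82, "x": 0, "y": 0, "z": 0, "claw": 75}
    - {"ax": 0, "ay": 0, "az": 90, "x": 0, "y": 0, "z": 0, "claw": 75}

```text
time_s: 20.8
tool_pos: [0.5016, -0.007, 0.2271]
tool_rot: [180.0, -0.0, 78.3]
force: [0.3, -0.1, 0.1]
grip_width: 0.0654
```

```bash
python3 snap.py 22;  python3 - <<'E'
import sys;sys.path.insert(0,".")
from t5 import *
show(st(-.15,0,.2),12,-12,True,3)
E
```

```text
20.8 [ 0.5016 -0.007   0.2271] [ 1.800e+02 -2.000e-02  7.835e+01] q [ 12.3   0.3 -14.5 101.3   0.   78.5 -13.9] F [ 0.3 -0.1  0.1] w 0.0654
TCP [ 0.519  -0.0108  0.1892] shift [ 0.0174 -0.0038 -0.0379] rv [-11.2  -7.3  89.3] ang 90.3 rows>= 10.621434121842569
0.3333333333333333 [11, -1, -15, 104, 3, 74, 13]
0.6666666666666666 [10, -4, -15, 108, 4, 68, 42]
1.0 [9, -6, -12, 113, 2, 62, 74]
```

step_arm:
  series:
    - {"ax": -1, "ay": -0.7, "az": 8.1, "x": 0, "y": 0, "z": 0, "claw": 75}
    - {"ax": -2, "ay": -1.3, "az": 16.2, "x": 0, "y": 0, "z": 0, "claw": 75}
    - {"ax": -3.1, "ay": -2, "az": 24.4, "x": 0, "y": 0, "z": 0, "claw": 75}
    - {"ax": -4.1, "ay": -2.7, "az": 32.5, "x": 0, "y": 0, "z": 0, "claw": 75}
    - {"ax": -5.1, "ay": -3.3, "az": 40.6, "x": 0, "y": 0, "z": 0, "claw": 75}
    - {"ax": -6.1, "ay": -4, "az": 48.7, "x": 0.003, "y": 0, "z": 0, "claw": 75}
    - {"ax": -7.1, "ay": -4.6, "az": 56.8, "x": 0.006, "y": -0.001, "z": -0.005, "claw": 75}
    - {"ax": -8.1, "ay": -5.3, "az": 64.9, "x": 0.009, "y": -0.002, "z": -0.012, "claw": 75}
    - {"ax": -9.2, "ay": -6, "az": 73.1, "x": 0.012, "y": -0.003, "z": -0.02, "claw": 75}
    - {"ax": -10.2, "ay": -6.6, "az": 81.2, "x": 0.015, "y": -0.004, "z": -0.03, "claw": 75}
    - {"ax": -11.2, "ay": -7.3, "az": 89.3, "x": 0.017, "y": -0.004, "z": -0.038, "claw": 75}
    - {"ax": -11.2, "ay": -7.3, "az": 89.3, "x": 0.017, "y": -0.004, "z": -0.038, "claw": 75}

```text
time_s: 22.0
tool_pos: [0.5173, -0.0115, 0.1878]
tool_rot: [180.0, 11.9, 167.7]
force: [0.2, -0.4, 0.7]
grip_width: 0.0651
```

```bash
python3 snap.py 23;  python3 - <<'E'
import sys;sys.path.insert(0,".")
from t5 import *
show(st(-.15,0,.13),20,-12,True,2)
show(st(-.145,0,.077),22,-12,True,4)
E
```

```text
22.0 [ 0.5173 -0.0115  0.1878] [179.97  11.88 167.66] q [  9.3  -6.2 -12.5 112.8   2.1  61.8  73.6] F [ 0.2 -0.4  0.7] w 0.0651
TCP [ 0.5205 -0.0111  0.1197] shift [ 0.0031  0.0004 -0.0682] rv [-1.7 -7.9  0.3] ang 8.1 rows>= 1.3645434547578705
0.5 [9, -8, -13, 119, 3, 53, 72]
1.0 [9, -8, -14, 124, 6, 44, 69]
TCP [ 0.5257 -0.0122  0.0668] shift [ 0.0084 -0.0007 -0.121 ] rv [-2.2 -9.9  0.3] ang 10.1 rows>= 2.4261659133842857
0.25 [9, -7, -13, 117, 3, 55, 72]
0.5 [9, -6, -14, 121, 4, 49, 71]
0.75 [9, -6, -14, 125, 6, 42, 68]
1.0 [9, -5, -15, 129, 10, 35, 65]
```

step_arm:
  series:
    - {"ax": -0.4, "ay": -2, "az": 0, "x": 0.001, "y": 0, "z": -0.025, "claw": 75}
    - {"ax": -0.9, "ay": -4, "az": 0.1, "x": 0.003, "y": 0, "z": -0.05, "claw": 75}
    - {"ax": -1.3, "ay": -6, "az": 0.2, "x": 0.005, "y": 0, "z": -0.075, "claw": 75}
    - {"ax": -1.8, "ay": -8, "az": 0.3, "x": 0.007, "y": -0.001, "z": -0.1, "claw": 75}
    - {"ax": -2.2, "ay": -9.9, "az": 0.3, "x": 0.008, "y": -0.001, "z": -0.115, "claw": 75}
    - {"ax": -2.2, "ay": -9.9, "az": 0.3, "x": 0.008, "y": -0.001, "z": -0.12, "claw": 75}
    - {"ax": -2.2, "ay": -9.9, "az": 0.3, "x": 0.008, "y": -0.001, "z": -0.12, "claw": 75}

```text
time_s: 22.7
tool_pos: [0.5266, -0.0119, 0.0693]
tool_rot: [180.0, 22.1, 167.9]
force: [-0.1, -0.5, 0.9]
grip_width: 0.0651
```

```bash
python3 snap.py 24 wrist;  python3 - <<'E'
import sys;sys.path.insert(0,".")
from t5 import *
show(st(-.145,0,.077),22,-12,True,1)
show(st(-.09,0,.077),22,-12,True,4)
E
```

```text
22.7 [ 0.5266 -0.0119  0.0693] [179.97  22.09 167.89] q [  9.1  -4.7 -15.2 128.6   9.6  35.2  64.7] F [-0.1 -0.5  0.9] w 0.0651
TCP [ 0.5257 -0.0122  0.0668] shift [-0.0019 -0.0004 -0.0036] rv [-0.   0.2  0.1] ang 0.2 rows>= 0.08221501028681862
1.0 [9, -5, -15, 129, 10, 35, 65]
TCP [ 0.5795 -0.0236  0.0668] shift [ 0.0519 -0.0118 -0.0036] rv [-0.   0.2  0.1] ang 0.2 rows>= 1.066534923549383
0.25 [9, -3, -15, 127, 10, 35, 65]
0.5 [9, -1, -15, 126, 11, 35, 65]
0.75 [10, 1, -14, 124, 11, 35, 65]
1.0 [10, 2, -14, 122, 12, 35, 65]
```

The case is centred between the open fingers. I'll grip it lightly and slide it 90 mm along the lane, checking force.

step_arm:
  series:
    - {"ax": 0, "ay": 0, "az": 0, "x": 0, "y": 0, "z": 0, "claw": 62}
    - {"ax": 0, "ay": 0, "az": 0, "x": 0, "y": 0, "z": 0, "claw": 54}
    - {"ax": 0, "ay": 0, "az": 0, "x": 0, "y": 0, "z": 0, "claw": 47}
    - {"ax": 0, "ay": 0, "az": 0, "x": 0, "y": 0, "z": 0, "claw": 38}
    - {"ax": 0, "ay": 0, "az": 0, "x": 0, "y": 0, "z": 0, "claw": 38}
    - {"ax": 0, "ay": 0, "az": 0, "x": 0, "y": 0, "z": 0, "claw": 38}
  squeeze: 15

```text
time_s: 23.35
tool_pos: [0.527, -0.012, 0.0699]
tool_rot: [180.0, 22.2, 168.0]
force: [-0.8, -0.6, 1.3]
grip_width: 0.0392
```

step_arm:
  series:
    - {"ax": 0, "ay": 0, "az": 0, "x": 0.0073, "y": -0.0016, "z": 0.0005, "claw": 38}
    - {"ax": 0, "ay": 0, "az": 0, "x": 0.0147, "y": -0.0031, "z": 0.0005, "claw": 38}
    - {"ax": 0, "ay": 0, "az": 0, "x": 0.022, "y": -0.0047, "z": 0.0005, "claw": 38}
    - {"ax": 0, "ay": 0, "az": 0, "x": 0.0293, "y": -0.0062, "z": 0.0005, "claw": 38}
    - {"ax": 0, "ay": 0, "az": 0, "x": 0.0367, "y": -0.0078, "z": 0.0005, "claw": 38}
    - {"ax": 0, "ay": 0, "az": 0, "x": 0.044, "y": -0.0094, "z": 0.0005, "claw": 38}
    - {"ax": 0, "ay": 0, "az": 0, "x": 0.0513, "y": -0.0109, "z": 0.0005, "claw": 38}
    - {"ax": 0, "ay": 0, "az": 0, "x": 0.0587, "y": -0.0125, "z": 0.0005, "claw": 38}
    - {"ax": 0, "ay": 0, "az": 0, "x": 0.0587, "y": -0.0125, "z": 0.0005, "claw": 38}

```text
time_s: 24.25
tool_pos: [0.5864, -0.0247, 0.0699]
tool_rot: [180.0, 22.2, 168.0]
force: [0.3, -0.0, 0.9]
grip_width: 0.0386
```

```bash
python3 snap.py 25 side wrist; python3 - <<'E'
import cv2,numpy as np
d=cv2.imread("pics/side25.png");w=cv2.imread("pics/wrist25.png")
cv2.imwrite("pics/z25.png",np.hstack([cv2.resize(d[160:320,220:380],(400,400),interpolation=2),cv2.resize(w,(400,400))]))
E
```

```text
24.25 [ 0.5864 -0.0247  0.0699] [179.97  22.21 167.97] q [  9.8   2.7 -14.2 121.5  11.8  35.   65.3] F [ 0.3 -0.   0.9] w 0.0386
```

The case followed straight, with its red end at the flap. Another 30 mm.

step_arm:
  series:
    - {"ax": 0, "ay": 0, "az": 0, "x": 0.0059, "y": -0.0012, "z": 0, "claw": 38}
    - {"ax": 0, "ay": 0, "az": 0, "x": 0.0117, "y": -0.0025, "z": 0, "claw": 38}
    - {"ax": 0, "ay": 0, "az": 0, "x": 0.0176, "y": -0.0037, "z": 0, "claw": 38}
    - {"ax": 0, "ay": 0, "az": 0, "x": 0.0235, "y": -0.005, "z": 0, "claw": 38}
    - {"ax": 0, "ay": 0, "az": 0, "x": 0.0293, "y": -0.0062, "z": 0, "claw": 38}
    - {"ax": 0, "ay": 0, "az": 0, "x": 0.0293, "y": -0.0062, "z": 0, "claw": 38}

```text
time_s: 24.95
tool_pos: [0.6158, -0.031, 0.07]
tool_rot: [180.0, 22.2, 168.0]
force: [0.2, -0.5, 0.1]
grip_width: 0.0387
```

```bash
python3 snap.py 26 wrist scene; python3 - <<'E'
import sys;sys.path.insert(0,".")
from t5 import *
import cv2
d=cv2.imread("pics/scene26.png");w=cv2.imread("pics/wrist26.png")
cv2.imwrite("pics/z26.png",np.hstack([cv2.resize(d[200:340,250:390],(400,400),interpolation=2),cv2.resize(w,(400,400))]))
o=status.get_obs();tp=np.array(o["tool_pos"]);print("grip x_s",(tp[:2]-O)@[c,s]-.011*np.sin(np.radians(22)),(tp[:2]-O)@[-s,c])
show(st(-.09,0,.125),40,-12,True,3)
show(st(-.07,0,.077),42,-12,True,3)
E
```

```text
24.95 [ 0.6158 -0.031   0.07  ] [179.97  22.23 167.97] q [  9.9   6.1 -13.7 117.9  12.5  35.3  65.7] F [ 0.2 -0.5  0.1] w 0.0387
grip x_s -0.05340765643733225 0.0004231557907465077
TCP [ 0.5824 -0.0243  0.1166] shift [-0.033   0.0066  0.0466] rv [ -3.7 -17.4   0. ] ang 17.8 rows>= 2.0902234576894885
0.3333333333333333 [9, 1, -14, 124, 16, 29, 61]
0.6666666666666666 [10, -5, -16, 129, 23, 24, 53]
1.0 [13, -10, -21, 135, 31, 19, 43]
TCP [ 0.6022 -0.0285  0.0688] shift [-0.0131  0.0024 -0.0012] rv [ -4.1 -19.3   0. ] ang 19.8 rows>= 2.325517335701144
0.3333333333333333 [9, 3, -14, 124, 19, 27, 58]
0.6666666666666666 [8, 0, -15, 130, 35, 19, 42]
1.0 [9, -2, -17, 136, 68, 14, 7]
```

The flap is swinging in over the red end and the case is straight; grip point at station x -53. I'll open, lean the hand to 42° and regrip near the rear end.

step_arm:
  series:
    - {"ax": 0, "ay": 0, "az": 0, "x": 0, "y": 0, "z": 0, "claw": 55}
    - {"ax": 0, "ay": 0, "az": 0, "x": 0, "y": 0, "z": 0, "claw": 65}
    - {"ax": 0, "ay": 0, "az": 0, "x": 0, "y": 0, "z": 0.002, "claw": 68}
    - {"ax": -0.8, "ay": -3.9, "az": 0, "x": -0.003, "y": 0.0005, "z": 0.002, "claw": 68}
    - {"ax": -1.6, "ay": -7.7, "az": 0, "x": -0.006, "y": 0.001, "z": 0.002, "claw": 68}
    - {"ax": -2.5, "ay": -11.6, "az": 0, "x": -0.009, "y": 0.0016, "z": 0.002, "claw": 68}
    - {"ax": -3.3, "ay": -15.4, "az": 0, "x": -0.011, "y": 0.002, "z": 0.002, "claw": 68}
    - {"ax": -3.7, "ay": -17.4, "az": 0, "x": -0.013, "y": 0.0024, "z": 0.002, "claw": 68}
    - {"ax": -4.1, "ay": -19.3, "az": 0, "x": -0.013, "y": 0.0024, "z": 0.001, "claw": 68}
    - {"ax": -4.1, "ay": -19.3, "az": 0, "x": -0.013, "y": 0.0024, "z": 0, "claw": 68}
    - {"ax": -4.1, "ay": -19.3, "az": 0, "x": -0.013, "y": 0.0024, "z": 0, "claw": 68}

```text
time_s: 26.15
tool_pos: [0.6016, -0.0283, 0.07]
tool_rot: [-180.0, 41.9, 168.0]
force: [0.4, 0.5, -0.0]
grip_width: 0.0591
```

```bash
python3 snap.py 27 wrist side; python3 - <<'E'
import sys;sys.path.insert(0,".")
from t5 import *
import cv2
d=cv2.imread("pics/side27.png");w=cv2.imread("pics/wrist27.png")
cv2.imwrite("pics/z27.png",np.hstack([cv2.resize(d[160:320,220:380],(400,400),interpolation=2),cv2.resize(w,(533,400))[:,:400]]))
cv2.imwrite("pics/z27.png",np.hstack([cv2.resize(d[160:320,220:380],(350,350),interpolation=2),cv2.resize(w,(450,350))]))
show(st(-.071,0,.076),42,-12,True,1)
E
```

```text
26.15 [ 0.6016 -0.0283  0.07  ] [-179.98   41.86  168.02] q [  8.3  -1.8 -16.6 136.1  66.8  14.1   8.2] F [ 0.4  0.5 -0. ] w 0.0591
TCP [ 0.6013 -0.0283  0.0678] shift [-0.0011  0.0001 -0.0028] rv [-0.1 -0.1  0. ] ang 0.1 rows>= 0.0593984305905264
1.0 [8, -2, -17, 136, 69, 14, 6]
```

```bash
python3 - <<'E'
from h import *
from t5 import O,c,s
import json
o=json.load(open("pics/o27.json"))
W=cam("wrist",o)
w=cv2.imread("pics/wrist27.png");cv2.imwrite("pics/zz27.png",cv2.resize(w[220:380,220:420],None,fx=3.5,fy=3.5,interpolation=2))
for r in(238,241): 
    p=onz(W,[(283,r),(318,r),(358,r)],.05);d=p[:,:2]-O;print(r,np.round(np.c_[d@[c,s],d@[-s,c]],4))
for r in(292,296):
    p=onz(W,[(283,r),(358,r)],.086);d=p[:,:2]-O;print(r,np.round(np.c_[d@[c,s],d@[-s,c]],4))
E
```

```text
238 [[-0.0776 -0.0194]
 [-0.0775  0.0006]
 [-0.0775  0.0235]]
241 [[-0.0743 -0.0197]
 [-0.0742  0.0006]
 [-0.0742  0.0238]]
292 [[-0.0847 -0.0169]
 [-0.0846  0.0206]]
296 [[-0.0794 -0.0173]
 [-0.0793  0.0211]]
```

The rear end is at about station x -81, centred. Gripping 14 mm in from the rear.

step_arm:
  series:
    - {"ax": 0, "ay": 0, "az": 0, "x": 0.003, "y": -0.0006, "z": -0.002, "claw": 60}
    - {"ax": 0, "ay": 0, "az": 0, "x": 0.003, "y": -0.0006, "z": -0.002, "claw": 54}
    - {"ax": 0, "ay": 0, "az": 0, "x": 0.003, "y": -0.0006, "z": -0.002, "claw": 47}
    - {"ax": 0, "ay": 0, "az": 0, "x": 0.003, "y": -0.0006, "z": -0.002, "claw": 35}
    - {"ax": 0, "ay": 0, "az": 0, "x": 0.003, "y": -0.0006, "z": -0.002, "claw": 35}
    - {"ax": 0, "ay": 0, "az": 0, "x": 0.003, "y": -0.0006, "z": -0.002, "claw": 35}
  squeeze: 35

```text
time_s: 26.85
tool_pos: [0.6046, -0.0288, 0.0679]
tool_rot: [180.0, 41.9, 168.0]
force: [0.7, 0.2, -0.1]
grip_width: 0.0414
```

```bash
python3 snap.py 28; python3 - <<'E'
import sys;sys.path.insert(0,".")
from t5 import *
show(st(-.012,0,.0775),42,-12,True,4)
E
```

```text
26.85 [ 0.6046 -0.0288  0.0679] [179.99  41.9  167.99] q [  8.4  -1.2 -16.6 135.8  68.5  14.    6.6] F [ 0.7  0.2 -0.1] w 0.0414
TCP [ 0.659  -0.0405  0.0693] shift [ 0.0543 -0.0117  0.0014] rv [-0.  -0.1  0. ] ang 0.1 rows>= 1.1115681762867495
0.25 [9, 0, -16, 134, 69, 14, 7]
0.5 [9, 2, -16, 133, 69, 14, 7]
0.75 [9, 4, -16, 131, 69, 14, 8]
1.0 [9, 5, -15, 129, 69, 14, 9]
```

Gripped at 41.4 mm. Pushing through the flap.

step_arm:
  series:
    - {"ax": 0, "ay": 0, "az": 0, "x": 0.006, "y": -0.0013, "z": 0.0005, "claw": 35}
    - {"ax": 0, "ay": 0, "az": 0, "x": 0.012, "y": -0.0026, "z": 0.001, "claw": 35}
    - {"ax": 0, "ay": 0, "az": 0, "x": 0.018, "y": -0.0038, "z": 0.001, "claw": 35}
    - {"ax": 0, "ay": 0, "az": 0, "x": 0.024, "y": -0.0051, "z": 0.001, "claw": 35}
    - {"ax": 0, "ay": 0, "az": 0, "x": 0.03, "y": -0.0064, "z": 0.001, "claw": 35}
    - {"ax": 0, "ay": 0, "az": 0, "x": 0.036, "y": -0.0077, "z": 0.001, "claw": 35}
    - {"ax": 0, "ay": 0, "az": 0, "x": 0.042, "y": -0.009, "z": 0.001, "claw": 35}
    - {"ax": 0, "ay": 0, "az": 0, "x": 0.048, "y": -0.0102, "z": 0.001, "claw": 35}
    - {"ax": 0, "ay": 0, "az": 0, "x": 0.0535, "y": -0.0114, "z": 0.001, "claw": 35}
    - {"ax": 0, "ay": 0, "az": 0, "x": 0.0535, "y": -0.0114, "z": 0.001, "claw": 35}

```text
time_s: 27.85
tool_pos: [0.6592, -0.0405, 0.0693]
tool_rot: [180.0, 41.9, 168.0]
force: [2.7, -0.9, -0.9]
grip_width: 0.0411
```

```bash
python3 snap.py 29 wrist side scene; python3 - <<'E'
import sys;sys.path.insert(0,".")
from t5 import *
import cv2
d=cv2.imread("pics/side29.png");w=cv2.imread("pics/scene29.png")
cv2.imwrite("pics/z29.png",np.hstack([cv2.resize(d[160:320,220:380],(400,400),interpolation=2),cv2.resize(w[200:340,230:370],(400,400),interpolation=2)]))
o=status.get_obs();tp=np.array(o["tool_pos"]);print("grip x_s",(tp[:2]-O)@[c,s]-.011*np.sin(np.radians(42)),(tp[:2]-O)@[-s,c])
E
```

```text
27.85 [ 0.6592 -0.0405  0.0693] [179.96  41.94 167.96] q [  9.3   5.2 -15.3 129.2  68.9  13.8   9.1] F [ 2.7 -0.9 -0.9] w 0.0411
grip x_s -0.01228762511439245 8.321288288257666e-05
```

Case at the gate with its red end deep inside and the flap held open on it (force 2.7 N). I'll open slightly, as the posts leave 9 mm per side, and let the nose drop, then back off.

step_arm:
  series:
    - {"ax": 0, "ay": 0, "az": 0, "x": 0, "y": 0, "z": 0, "claw": 50}
    - {"ax": 0, "ay": 0, "az": 0, "x": 0, "y": 0, "z": 0, "claw": 55}
    - {"ax": 0, "ay": 0, "az": 0, "x": 0, "y": 0, "z": 0, "claw": 57}
    - {"ax": 0, "ay": 0, "az": 0, "x": 0, "y": 0, "z": 0, "claw": 57}
    - {"ax": 0, "ay": 0, "az": 0, "x": 0, "y": 0, "z": 0, "claw": 57}

```text
time_s: 28.5
tool_pos: [0.658, -0.0402, 0.0689]
tool_rot: [180.0, 41.9, 168.0]
force: [-0.1, -0.3, 0.0]
grip_width: 0.0495
```

```bash
python3 snap.py 30 wrist scene; python3 - <<'E'
import sys;sys.path.insert(0,".")
import cv2,numpy as np
d=cv2.imread("pics/wrist30.png");w=cv2.imread("pics/scene30.png")
cv2.imwrite("pics/z30.png",np.hstack([cv2.resize(d[200:400,200:440],(400,400),interpolation=2),cv2.resize(w[200:340,230:370],(400,400),interpolation=2)]))
E
```

```text
28.5 [ 0.658  -0.0402  0.0689] [179.99  41.9  167.99] q [  9.3   5.1 -15.3 129.3  68.9  13.8   9.1] F [-0.1 -0.3  0. ] w 0.0495
```

The nose has dropped onto the chamber floor, with the rear still on the ledge end (wrist zoom, (200,105)). I'll back off 50 mm, close the fingers and push the rear in.

step_arm:
  series:
    - {"ax": 0, "ay": 0, "az": 0, "x": -0.0098, "y": 0.0021, "z": 0.001, "claw": 57}
    - {"ax": 0, "ay": 0, "az": 0, "x": -0.0196, "y": 0.0042, "z": 0.001, "claw": 57}
    - {"ax": 0, "ay": 0, "az": 0, "x": -0.0293, "y": 0.0062, "z": 0.001, "claw": 57}
    - {"ax": 0, "ay": 0, "az": 0, "x": -0.0391, "y": 0.0083, "z": 0.001, "claw": 57}
    - {"ax": 0, "ay": 0, "az": 0, "x": -0.0489, "y": 0.0104, "z": 0.001, "claw": 57}
    - {"ax": 0, "ay": 0, "az": 0, "x": -0.0489, "y": 0.0104, "z": 0.001, "claw": 40}
    - {"ax": 0, "ay": 0, "az": 0, "x": -0.0489, "y": 0.0104, "z": 0.001, "claw": 20}
    - {"ax": 0, "ay": 0, "az": 0, "x": -0.0489, "y": 0.0104, "z": 0.001, "claw": 12}
    - {"ax": 0, "ay": 0, "az": 0, "x": -0.0489, "y": 0.0104, "z": 0.001, "claw": 12}
    - {"ax": 0, "ay": 0, "az": 0, "x": -0.0489, "y": 0.0104, "z": 0.001, "claw": 12}

```text
time_s: 29.6
tool_pos: [0.6095, -0.03, 0.0699]
tool_rot: [180.0, 41.9, 168.0]
force: [-1.2, 0.0, 0.7]
grip_width: 0.0172
```

```bash
python3 snap.py 31 wrist side; python3 - <<'E'
import sys;sys.path.insert(0,".")
from t5 import *
import cv2
d=cv2.imread("pics/wrist31.png");w=cv2.imread("pics/side31.png")
cv2.imwrite("pics/z31.png",np.hstack([cv2.resize(d[200:400,200:440],(400,400),interpolation=2),cv2.resize(w[160:320,220:380],(400,400),interpolation=2)]))
o=status.get_obs();tp=np.array(o["tool_pos"]);print("TCP x_s",(tp[:2]-O)@[c,s],(tp[:2]-O)@[-s,c])
E
```

```text
29.6 [ 0.6095 -0.03    0.0699] [179.98  41.9  167.96] q [  8.6  -0.8 -16.5 135.2  67.5  14.1   7.9] F [-1.2  0.   0.7] w 0.0172
TCP x_s -0.0553631583581263 7.870178061453242e-05
```

The fingers are behind the case. Pushing on in.

step_arm:
  series:
    - {"ax": 0, "ay": 0, "az": 0, "x": 0.0078, "y": -0.0017, "z": 0, "claw": 12}
    - {"ax": 0, "ay": 0, "az": 0, "x": 0.0157, "y": -0.0033, "z": 0, "claw": 12}
    - {"ax": 0, "ay": 0, "az": 0, "x": 0.0235, "y": -0.005, "z": 0, "claw": 12}
    - {"ax": 0, "ay": 0, "az": 0, "x": 0.0293, "y": -0.0062, "z": 0, "claw": 12}
    - {"ax": 0, "ay": 0, "az": 0, "x": 0.0352, "y": -0.0075, "z": 0, "claw": 12}
    - {"ax": 0, "ay": 0, "az": 0, "x": 0.0391, "y": -0.0083, "z": 0, "claw": 12}

```text
time_s: 30.3
tool_pos: [0.6489, -0.0384, 0.0698]
tool_rot: [180.0, 41.9, 168.0]
force: [0.2, -0.2, 0.2]
grip_width: 0.0105
```

```bash
python3 snap.py 32 scene side; python3 - <<'E'
import cv2,numpy as np
d=cv2.imread("pics/scene32.png");w=cv2.imread("pics/side32.png")
cv2.imwrite("pics/z32.png",np.hstack([cv2.resize(d[200:340,230:370],(400,400),interpolation=2),cv2.resize(w[160:320,220:380],(400,400),interpolation=2)]))
E
```

```text
30.3 [ 0.6489 -0.0384  0.0698] [179.99  41.89 167.97] q [  9.3   4.  -15.6 130.4  68.4  13.9   9.1] F [ 0.2 -0.2  0.2] w 0.0105
```

No contact yet (0.2 N), so the case has already slid further in than estimated. A bit more.

step_arm:
  series:
    - {"ax": 0, "ay": 0, "az": 0, "x": 0.0039, "y": -0.0008, "z": 0, "claw": 12}
    - {"ax": 0, "ay": 0, "az": 0, "x": 0.0078, "y": -0.0017, "z": 0, "claw": 12}
    - {"ax": 0, "ay": 0, "az": 0, "x": 0.0117, "y": -0.0025, "z": 0, "claw": 12}
    - {"ax": 0, "ay": 0, "az": 0, "x": 0.0117, "y": -0.0025, "z": 0, "claw": 12}

```text
time_s: 30.8
tool_pos: [0.6603, -0.0407, 0.0698]
tool_rot: [180.0, 41.9, 168.0]
force: [-0.7, 0.4, -0.6]
grip_width: 0.0105
```

```bash
python3 snap.py 33 scene wrist; python3 - <<'E'
import cv2,numpy as np
d=cv2.imread("pics/scene33.png");w=cv2.imread("pics/wrist33.png")
cv2.imwrite("pics/z33.png",np.hstack([cv2.resize(d[200:340,230:370],(400,400),interpolation=2),cv2.resize(w[200:400,200:440],(400,400),interpolation=2)]))
E
```

```text
30.8 [ 0.6603 -0.0407  0.0698] [179.98  41.89 167.98] q [  9.5   5.3 -15.4 129.   68.3  13.9   9.8] F [-0.7  0.4 -0.6] w 0.0105
```

The rear edge is now just past the ledge end, and the flap still rests on the case. A few more millimetres.

step_arm:
  series:
    - {"ax": 0, "ay": 0, "az": 0, "x": 0.002, "y": -0.0004, "z": 0, "claw": 12}
    - {"ax": 0, "ay": 0, "az": 0, "x": 0.0049, "y": -0.001, "z": 0, "claw": 12}
    - {"ax": 0, "ay": 0, "az": 0, "x": 0.0049, "y": -0.001, "z": 0, "claw": 12}

```text
time_s: 31.2
tool_pos: [0.6653, -0.0417, 0.0701]
tool_rot: [180.0, 41.9, 168.0]
force: [-1.4, 1.2, 0.0]
grip_width: 0.0104
```

```bash
python3 snap.py 34 scene wrist; python3 - <<'E'
import cv2,numpy as np
d=cv2.imread("pics/scene34.png");w=cv2.imread("pics/wrist34.png")
cv2.imwrite("pics/z34.png",np.hstack([cv2.resize(d[200:340,230:370],(400,400),interpolation=2),cv2.resize(w[200:400,200:440],(400,400),interpolation=2)]))
E
```

```text
31.2 [ 0.6653 -0.0417  0.0701] [179.98  41.92 167.97] q [  9.5   5.8 -15.3 128.4  68.2  13.9  10.1] F [-1.4  1.2  0. ] w 0.0104
```

The rear is past the ledge end but may be propped on the fingertips, so I'll draw back and look.

step_arm:
  series:
    - {"ax": 0, "ay": 0, "az": 0, "x": -0.0098, "y": 0.0021, "z": 0, "claw": 12}
    - {"ax": 0, "ay": 0, "az": 0, "x": -0.0196, "y": 0.0042, "z": 0, "claw": 12}
    - {"ax": 0, "ay": 0, "az": 0, "x": -0.0293, "y": 0.0062, "z": 0, "claw": 12}
    - {"ax": 0, "ay": 0, "az": 0, "x": -0.0391, "y": 0.0083, "z": 0, "claw": 12}
    - {"ax": 0, "ay": 0, "az": 0, "x": -0.0391, "y": 0.0083, "z": 0, "claw": 12}

```text
time_s: 31.8
tool_pos: [0.6243, -0.0331, 0.0697]
tool_rot: [-180.0, 41.9, 168.1]
force: [0.3, -0.1, 0.0]
grip_width: 0.0106
```

```bash
python3 snap.py 35 scene wrist side; python3 - <<'E'
import cv2,numpy as np
d=cv2.imread("pics/scene35.png");w=cv2.imread("pics/wrist35.png");s=cv2.imread("pics/side35.png")
cv2.imwrite("pics/z35.png",np.hstack([cv2.resize(d[200:340,230:370],(260,260),interpolation=2),cv2.resize(w[200:400,200:440],(260,260),interpolation=2),cv2.resize(s[160:320,220:380],(260,260),interpolation=2)]))
cv2.imwrite("pics/z35b.png",cv2.resize(d[200:340,230:370],(590,590),interpolation=2))
E
```

```text
31.8 [ 0.6243 -0.0331  0.0697] [-179.96   41.88  168.05] q [  8.9   1.1 -16.1 133.4  68.1  14.    8.1] F [ 0.3 -0.1  0. ] w 0.0106
```

```bash
python3 - <<'E'
from h import *
from t5 import O,c,s
import json
for n in(34,35):
    W=cam("wrist",json.load(open(f"pics/o{n}.json")))
    im=cv2.imread(f"pics/wrist{n}.png");cv2.imwrite(f"pics/q{n}.png",cv2.resize(im[220:340,220:420],None,fx=3.8,fy=3.8,interpolation=2))
    for r in(245,249,252,256,260,264):
        out=[]
        for z in(.015,.05,.06):
            p=onz(W,[(320,r)],z);out.append(round(((p[:,:2]-O)@[c,s])[0],4))
        print(n,r,out)
E
```

```text
34 245 [np.float64(0.0538), np.float64(-0.0059), np.float64(-0.023)]
34 249 [np.float64(0.0602), np.float64(-0.0012), np.float64(-0.0187)]
34 252 [np.float64(0.0652), np.float64(0.0025), np.float64(-0.0154)]
34 256 [np.float64(0.072), np.float64(0.0076), np.float64(-0.0108)]
34 260 [np.float64(0.0792), np.float64(0.013), np.float64(-0.006)]
34 264 [np.float64(0.0867), np.float64(0.0185), np.float64(-0.0009)]
35 245 [np.float64(0.0142), np.float64(-0.0456), np.float64(-0.0626)]
35 249 [np.float64(0.0207), np.float64(-0.0408), np.float64(-0.0583)]
35 252 [np.float64(0.0257), np.float64(-0.0371), np.float64(-0.055)]
35 256 [np.float64(0.0326), np.float64(-0.0319), np.float64(-0.0504)]
35 260 [np.float64(0.0398), np.float64(-0.0266), np.float64(-0.0455)]
35 264 [np.float64(0.0473), np.float64(-0.021), np.float64(-0.0405)]
```

In frame 34 the case rear was about 9 mm past the ledge end but propped by friction on the fingertips, and in frame 35 it came back to the ledge edge with the flap's spring. I'll push again, higher and further with a little more lean, then draw the fingers down so the rear drops below the ledge.

step_arm:
  series:
    - {"ax": -0.5, "ay": -2.5, "az": 0, "x": 0, "y": 0, "z": 0.006, "claw": 12}
    - {"ax": -1, "ay": -4.9, "az": 0, "x": 0, "y": 0, "z": 0.012, "claw": 12}
    - {"ax": -1, "ay": -4.9, "az": 0, "x": 0.0098, "y": -0.0021, "z": 0.012, "claw": 12}
    - {"ax": -1, "ay": -4.9, "az": 0, "x": 0.0196, "y": -0.0042, "z": 0.012, "claw": 12}
    - {"ax": -1, "ay": -4.9, "az": 0, "x": 0.0274, "y": -0.0058, "z": 0.012, "claw": 12}
    - {"ax": -1, "ay": -4.9, "az": 0, "x": 0.0342, "y": -0.0073, "z": 0.012, "claw": 12}
    - {"ax": -1, "ay": -4.9, "az": 0, "x": 0.0391, "y": -0.0083, "z": 0.012, "claw": 12}
    - {"ax": -1, "ay": -4.9, "az": 0, "x": 0.0421, "y": -0.0089, "z": 0.012, "claw": 12}
    - {"ax": -1, "ay": -4.9, "az": 0, "x": 0.0421, "y": -0.0089, "z": 0.012, "claw": 12}

```text
time_s: 32.85
tool_pos: [0.6683, -0.0424, 0.0819]
tool_rot: [179.9, 46.9, 167.9]
force: [0.1, -0.4, 0.5]
grip_width: 0.0107
```

```bash
python3 snap.py 36 wrist scene; python3 - <<'E'
import sys;sys.path.insert(0,".")
from t5 import *
import cv2
d=cv2.imread("pics/wrist36.png");w=cv2.imread("pics/scene36.png")
cv2.imwrite("pics/z36.png",np.hstack([cv2.resize(w[200:340,230:370],(350,350),interpolation=2),cv2.resize(d[220:340,220:420],(450,350),interpolation=2)]))
o=status.get_obs();tp=np.array(o["tool_pos"]);print("TCP x_s",(tp[:2]-O)@[c,s],(tp[:2]-O)@[-s,c])
E
```

```text
32.85 [ 0.6683 -0.0424  0.0819] [179.91  46.9  167.92] q [  8.6   4.8 -15.1 131.3  96.2  14.3 -18.4] F [ 0.1 -0.4  0.5] w 0.0107
TCP x_s 0.004310581205250172 0.00021485104629510954
```

The fingers rode at the top of the rear face this time and the case did not move. I'll go back to the lower contact height that worked, and go deeper.

step_arm:
  series:
    - {"ax": 0, "ay": 0, "az": 0, "x": -0.0098, "y": 0.0021, "z": 0, "claw": 12}
    - {"ax": 0, "ay": 0, "az": 0, "x": -0.0196, "y": 0.0042, "z": 0, "claw": 12}
    - {"ax": 0, "ay": 0, "az": 0, "x": -0.0293, "y": 0.0062, "z": -0.004, "claw": 12}
    - {"ax": 0, "ay": 0, "az": 0, "x": -0.0293, "y": 0.0062, "z": -0.013, "claw": 12}
    - {"ax": 0, "ay": 0, "az": 0, "x": -0.0293, "y": 0.0062, "z": -0.013, "claw": 12}
    - {"ax": 0, "ay": 0, "az": 0, "x": -0.0196, "y": 0.0042, "z": -0.013, "claw": 12}
    - {"ax": 0, "ay": 0, "az": 0, "x": -0.0117, "y": 0.0025, "z": -0.013, "claw": 12}
    - {"ax": 0, "ay": 0, "az": 0, "x": -0.0059, "y": 0.0012, "z": -0.013, "claw": 12}
    - {"ax": 0, "ay": 0, "az": 0, "x": -0.001, "y": 0.0002, "z": -0.013, "claw": 12}
    - {"ax": 0, "ay": 0, "az": 0, "x": 0.0026, "y": -0.0006, "z": -0.013, "claw": 12}
    - {"ax": 0, "ay": 0, "az": 0, "x": 0.0026, "y": -0.0006, "z": -0.013, "claw": 12}

```text
time_s: 34.05
tool_pos: [0.6708, -0.043, 0.0687]
tool_rot: [179.9, 46.9, 167.9]
force: [-0.1, 0.7, -0.1]
grip_width: 0.0102
```

```bash
python3 snap.py 37 wrist scene; python3 - <<'E'
import sys;sys.path.insert(0,".")
from t5 import *
import cv2
d=cv2.imread("pics/wrist37.png");w=cv2.imread("pics/scene37.png")
cv2.imwrite("pics/z37.png",np.hstack([cv2.resize(w[200:340,230:370],(350,350),interpolation=2),cv2.resize(d[220:340,220:420],(450,350),interpolation=2)]))
o=status.get_obs();tp=np.array(o["tool_pos"]);print("TCP x_s",(tp[:2]-O)@[c,s],(tp[:2]-O)@[-s,c])
E
```

```text
34.05 [ 0.6708 -0.043   0.0687] [179.92  46.88 167.92] q [  8.6   6.7 -15.1 131.4 103.5  14.9 -25.5] F [-0.1  0.7 -0.1] w 0.0102
TCP x_s 0.00729899497327086 -5.932278067218526e-06
```

The rear's lower edge is now cut off by the ledge line, so it is at or just below ledge level. Now draw down 10 mm and retract along the finger axis.

step_arm:
  series:
    - {"ax": 0, "ay": 0, "az": 0, "x": 0.001, "y": -0.0002, "z": -0.004, "claw": 12}
    - {"ax": 0, "ay": 0, "az": 0, "x": 0.001, "y": -0.0002, "z": -0.008, "claw": 12}
    - {"ax": 0, "ay": 0, "az": 0, "x": 0.001, "y": -0.0002, "z": -0.01, "claw": 12}
    - {"ax": 0, "ay": 0, "az": 0, "x": 0.001, "y": -0.0002, "z": -0.01, "claw": 12}

```text
time_s: 34.55
tool_pos: [0.6763, -0.0437, 0.0659]
tool_rot: [-179.9, 47.6, 168.0]
force: [-5.7, 0.4, 17.3]
grip_width: 0.0108
```

```bash
python3 snap.py 38 wrist scene; python3 - <<'E'
import cv2,numpy as np
d=cv2.imread("pics/wrist38.png");w=cv2.imread("pics/scene38.png")
cv2.imwrite("pics/z38.png",np.hstack([cv2.resize(w[200:340,230:370],(350,350),interpolation=2),cv2.resize(d[220:340,220:420],(450,350),interpolation=2)]))
E
```

```text
34.55 [ 0.6763 -0.0437  0.0659] [-179.95   47.6   168.  ] q [  9.1   7.8 -15.6 131.2 108.7  15.9 -30.5] F [-5.7  0.4 17.3] w 0.0108
```

The fingers are pressing on the ledge edge (17 N), so I'll stop there and retract quickly along the finger axis.

step_arm:
  series:
    - {"ax": 0, "ay": 0, "az": 0, "x": -0.025, "y": 0.0053, "z": 0.028, "claw": 12}
    - {"ax": 0, "ay": 0, "az": 0, "x": -0.05, "y": 0.0106, "z": 0.04, "claw": 12}
    - {"ax": 0, "ay": 0, "az": 0, "x": -0.06, "y": 0.0128, "z": 0.045, "claw": 12}
    - {"ax": 0, "ay": 0, "az": 0, "x": -0.06, "y": 0.0128, "z": 0.045, "claw": 12}
    - {"ax": 0, "ay": 0, "az": 0, "x": -0.06, "y": 0.0128, "z": 0.045, "claw": 12}

```text
time_s: 35.15
tool_pos: [0.612, -0.0304, 0.1045]
tool_rot: [179.9, 47.0, 168.0]
force: [-0.4, 0.2, 0.4]
grip_width: 0.01
```

```bash
python3 snap.py 39 wrist scene side; python3 - <<'E'
import cv2,numpy as np
d=cv2.imread("pics/wrist39.png");w=cv2.imread("pics/scene39.png");s=cv2.imread("pics/side39.png")
cv2.imwrite("pics/z39.png",np.vstack([np.hstack([cv2.resize(w[200:340,230:370],(300,300),interpolation=2),cv2.resize(s[160:320,220:380],(300,300),interpolation=2)]),cv2.resize(d[200:340,180:460],(600,300),interpolation=2)]))
E
```

```text
35.15 [ 0.612  -0.0304  0.1045] [179.95  46.97 167.96] q [  7.   -4.9 -15.8 137.3  79.6  14.3  -4.8] F [-0.4  0.2  0.4] w 0.01
```

The clear view shows the rear end hooked on the ledge edge: its bottom is only 2 px past the ledge line, with the flap pressing it back. Pushing forward and down on its upper rear edge should free it. That needs more lean (55°), so I'll check the arm can do it.

```bash
cat > t6.py <<'E'
from t5 import *
q=np.array(status.get_obs()["qpos"])
for L in(52,55):
  qq=q.copy()
  for x,z in((-.03,.105),(-.015,.105),(0,.097),(.013,.085),(.018,.078),(.023,.072)):
    a=np.radians(L);g=st(x-.019*np.sin(a),0,z+.019*np.cos(a))
    t,R=pose(g,L,-12,flip=True);r=ik(t,R,qq,n=3,w=.01)
    if r:qq=r[0][1]
    print(L,x,z,np.round(t,4),np.round(qq).astype(int).tolist() if r else "NO")
o=status.get_obs();print(np.round(o["tool_pos"],4),o["tool_rot"])
E
python3 t6.py
```

```text
52 -0.03 0.105 [ 0.628  -0.034   0.1099] [22, -3, -31, 138, 110, 16, -35]
52 -0.015 0.105 [ 0.6427 -0.0371  0.1099] [22, -1, -30, 137, 111, 17, -35]
52 0 0.097 [ 0.6573 -0.0402  0.1019] [22, 2, -30, 135, 115, 18, -37]
52 0.013 0.085 [ 0.67   -0.0429  0.0899] [22, 6, -30, 134, 119, 20, -41]
52 0.018 0.078 [ 0.6749 -0.0439  0.0829] [23, 7, -30, 133, 121, 21, -42]
52 0.023 0.072 [ 0.6798 -0.045   0.0769] [23, 9, -30, 133, 123, 21, -43]
55 -0.03 0.105 [ 0.6277 -0.0339  0.1096] [69, -2, -77, 138, 122, 18, -47]
55 -0.015 0.105 [ 0.6424 -0.037   0.1096] [67, 4, -76, 138, 123, 23, -44]
55 0 0.097 [ 0.6571 -0.0401  0.1016] [63, 11, -72, 136, 122, 28, -39]
55 0.013 0.085 [ 0.6698 -0.0428  0.0896] [59, 16, -69, 135, 124, 32, -37]
55 0.018 0.078 [ 0.6747 -0.0439  0.0826] [58, 19, -68, 134, 125, 33, -37]
55 0.023 0.072 [ 0.6796 -0.0449  0.0766] [57, 21, -67, 134, 126, 35, -37]
[ 0.6119 -0.0305  0.1034] [179.93807366  46.85688108 167.93351534]
```

step_arm:
  series:
    - {"ax": -0.2, "ay": -1, "az": 0, "x": 0.004, "y": -0.0008, "z": 0.003, "claw": 12}
    - {"ax": -0.4, "ay": -2, "az": 0, "x": 0.01, "y": -0.0021, "z": 0.0065, "claw": 12}
    - {"ax": -0.7, "ay": -3.2, "az": 0, "x": 0.016, "y": -0.0034, "z": 0.0065, "claw": 12}
    - {"ax": -0.9, "ay": -4.2, "az": 0, "x": 0.022, "y": -0.0047, "z": 0.0065, "claw": 12}
    - {"ax": -1.1, "ay": -5, "az": 0, "x": 0.027, "y": -0.0058, "z": 0.0065, "claw": 12}
    - {"ax": -1.1, "ay": -5, "az": 0, "x": 0.031, "y": -0.0066, "z": 0.0065, "claw": 12}
    - {"ax": -1.1, "ay": -5, "az": 0, "x": 0.031, "y": -0.0066, "z": 0.0065, "claw": 12}

```text
time_s: 36.0
tool_pos: [0.643, -0.0371, 0.1098]
tool_rot: [180.0, 51.9, 168.0]
force: [0.6, 0.3, -0.6]
grip_width: 0.0103
```

```bash
python3 snap.py 40 wrist; python3 - <<'E'
import cv2
d=cv2.imread("pics/wrist40.png")
cv2.imwrite("pics/z40.png",cv2.resize(d[200:400,180:460],(700,500),interpolation=2))
E
```

```text
36.0 [ 0.643  -0.0371  0.1098] [179.98  51.95 167.96] q [  7.   -1.1 -15.5 137.  110.1  16.9 -34.2] F [ 0.6  0.3 -0.6] w 0.0103
```

```bash
python3 - <<'E'
from h import *
from t5 import O,c,s
import json
W=cam("wrist",json.load(open("pics/o40.json")))
for nm,r in(("bottom",200+15/2.5),("ledge end",200+10.5/2.5),("top",200+140/2.5),("flap edge",200+146/2.5)):
    e,v=rays(W,[(320,r)]);v=v[0]
    for x in(0,.003,.008,.013,.02,.05,.08):
        ex=(e[:2]-O)@[c,s];vx=v[:2]@[c,s];t=(x-ex)/vx;print(nm,x,round(e[2]+t*v[2],4),end=" | ")
    print()
E
```

```text
bottom 0 0.0504 | bottom 0.003 0.0489 | bottom 0.008 0.0464 | bottom 0.013 0.0438 | bottom 0.02 0.0403 | bottom 0.05 0.0251 | bottom 0.08 0.0098 | 
ledge end 0 0.049 | ledge end 0.003 0.0475 | ledge end 0.008 0.0449 | ledge end 0.013 0.0423 | ledge end 0.02 0.0387 | ledge end 0.05 0.0233 | ledge end 0.08 0.0079 | 
top 0 0.0872 | top 0.003 0.0862 | top 0.008 0.0845 | top 0.013 0.0828 | top 0.02 0.0805 | top 0.05 0.0705 | top 0.08 0.0605 | 
flap edge 0 0.0888 | flap edge 0.003 0.0879 | flap edge 0.008 0.0862 | flap edge 0.013 0.0846 | flap edge 0.02 0.0823 | flap edge 0.05 0.0725 | flap edge 0.08 0.0627 |
```

Rays put the rear bottom at about (0–3, 50) mm and the rear top at about (11, 83) mm, which confirms the hook. Pushing forward and down on the upper rear edge.

step_arm:
  series:
    - {"ax": 0, "ay": 0, "az": 0, "x": 0.008, "y": -0.0017, "z": -0.006, "claw": 12}
    - {"ax": 0, "ay": 0, "az": 0, "x": 0.016, "y": -0.0034, "z": -0.012, "claw": 12}
    - {"ax": 0, "ay": 0, "az": 0, "x": 0.021, "y": -0.0045, "z": -0.016, "claw": 12}
    - {"ax": 0, "ay": 0, "az": 0, "x": 0.025, "y": -0.0053, "z": -0.02, "claw": 12}
    - {"ax": 0, "ay": 0, "az": 0, "x": 0.028, "y": -0.006, "z": -0.024, "claw": 12}
    - {"ax": 0, "ay": 0, "az": 0, "x": 0.0305, "y": -0.0065, "z": -0.028, "claw": 12}
    - {"ax": 0, "ay": 0, "az": 0, "x": 0.033, "y": -0.007, "z": -0.032, "claw": 12}
    - {"ax": 0, "ay": 0, "az": 0, "x": 0.033, "y": -0.007, "z": -0.032, "claw": 12}

```text
time_s: 36.85
tool_pos: [0.6754, -0.0439, 0.0776]
tool_rot: [180.0, 52.0, 168.0]
force: [0.2, -0.5, -0.6]
grip_width: 0.0108
```

```bash
python3 snap.py 41 wrist scene; python3 - <<'E'
import cv2,numpy as np
d=cv2.imread("pics/wrist41.png");w=cv2.imread("pics/scene41.png")
cv2.imwrite("pics/z41.png",np.hstack([cv2.resize(w[200:340,230:370],(350,350),interpolation=2),cv2.resize(d[200:400,180:460],(450,350),interpolation=2)]))
E
```

```text
36.85 [ 0.6754 -0.0439  0.0776] [179.99  51.96 167.99] q [  7.9   7.  -15.2 133.9 124.5  19.7 -46.8] F [ 0.2 -0.5 -0.6] w 0.0108
```

```bash
python3 - <<'E'
from h import *
from t5 import O,c,s
import json
im=cv2.imread("pics/wrist41.png");cv2.imwrite("pics/q41.png",cv2.resize(im[215:315,240:400],None,fx=5,fy=5,interpolation=2))
W=cam("wrist",json.load(open("pics/o41.json")))
for nm,r in(("bottom",200+52/1.75),("ledge end",200+48/1.75),("top",200+162/1.75)):
    e,v=rays(W,[(320,r)]);v=v[0]
    for x in(0,.004,.008,.013,.02,.03):
        ex=(e[:2]-O)@[c,s];vx=v[:2]@[c,s];t=(x-ex)/vx;print(nm,x,round(e[2]+t*v[2],4),end=" | ")
    print()
E
```

```text
bottom 0 0.0504 | bottom 0.004 0.0488 | bottom 0.008 0.0471 | bottom 0.013 0.045 | bottom 0.02 0.042 | bottom 0.03 0.0378 | 
ledge end 0 0.049 | ledge end 0.004 0.0473 | ledge end 0.008 0.0456 | ledge end 0.013 0.0434 | ledge end 0.02 0.0404 | ledge end 0.03 0.0361 | 
top 0 0.0869 | top 0.004 0.0861 | top 0.008 0.0852 | top 0.013 0.0841 | top 0.02 0.0826 | top 0.03 0.0804 |
```

```bash
python3 - <<'E'
from h import *
from t5 import O,c,s
C=cam("scene")
for n in(29,30,32,33,34,35,36,37,38,39,41):
    im=cv2.imread(f"pics/scene{n}.png")[280:325,262:302].astype(int)
    b,g,r=im[...,0],im[...,1],im[...,2]
    m=((r-g)>18)&((r-b)>10)
    m=m.astype(np.uint8);k,l,st,ce=cv2.connectedComponentsWithStats(m)
    o=[(st[i,4],np.round(ce[i]+[262,280],1).tolist(),(st[i,:4]+[262,280,0,0]).tolist()) for i in range(1,k) if st[i,4]>12]
    print(n,[(int(a),b_,c_) for a,b_,c_ in sorted(o,reverse=True)[:3]])
im=cv2.imread("pics/scene41.png");cv2.imwrite("pics/q41s.png",cv2.resize(im[240:330,240:330],(600,600),interpolation=2))
E
```

```text
29 [(102, [279.5, 293.3], [274, 287, 13, 14]), (16, [290.5, 281.5], [287, 280, 9, 4])]
30 [(69, [280.0, 295.6], [275, 290, 12, 12]), (56, [289.5, 302.8], [284, 298, 13, 11])]
32 [(68, [280.0, 295.6], [275, 290, 12, 12]), (47, [288.7, 302.9], [284, 298, 11, 11])]
33 [(68, [277.4, 298.1], [272, 293, 12, 12]), (54, [286.6, 305.5], [282, 300, 12, 12])]
34 [(68, [276.1, 299.4], [271, 294, 12, 12]), (58, [285.5, 306.7], [280, 302, 13, 10])]
35 [(67, [276.6, 299.1], [271, 294, 12, 12]), (54, [285.5, 306.6], [280, 301, 12, 12])]
36 [(67, [276.6, 299.1], [271, 294, 12, 12]), (53, [285.3, 306.4], [280, 301, 11, 12])]
37 [(66, [274.7, 301.0], [270, 295, 11, 13]), (49, [283.3, 308.4], [279, 303, 10, 13])]
38 [(67, [273.2, 302.5], [268, 297, 12, 12]), (59, [282.3, 310.0], [277, 304, 11, 13])]
39 [(67, [273.3, 302.6], [268, 297, 12, 12]), (53, [281.9, 309.7], [277, 304, 11, 12])]
41 [(69, [273.3, 302.4], [268, 297, 12, 12]), (50, [281.8, 309.6], [277, 304, 10, 12])]
```

```bash
python3 - <<'E'
from h import *
from t5 import O,c,s
S=cam("scene");D=cam("side")
def stf(p):
    d=p[:2]-O;return np.round([d@[c,s],d@[-s,c],p[2]],4)
im=cv2.imread("pics/side39.png");cv2.imwrite("pics/q39d.png",cv2.resize(im[200:270,225:325],(800,560),interpolation=2))
im2=im[200:270,225:325].astype(int);b,g,r=im2[...,0],im2[...,1],im2[...,2]
m=(((r-g)>20)&((r-b)>12)).astype(np.uint8)
k,l,st,ce=cv2.connectedComponentsWithStats(m)
for i in range(1,k):
    if st[i,4]>10:print("side",st[i],ce[i]+[225,200])
# predicted pixel of key cap points for hypotheses
def case(xr,zr,th):
    X=np.array([c,s,0]);Z=np.array([0,0,1.]);Y=np.array([-s,c,0])
    f=X*np.cos(th)-Z*np.sin(th);u=X*np.sin(th)+Z*np.cos(th)
    B=np.array([O[0],O[1],0])+X*xr+Z*zr
    return {"capTopFrontL":B+f*.12+u*.036+Y*.021,"capTopFrontR":B+f*.12+u*.036-Y*.021,"capTopC":B+f*.105+u*.036,"rearTop":B+u*.036,"rearBot":B}
for nm,h in(("level29",(-.026,.05,0)),("tilt x0",(0,.05,np.arcsin(.035/.12))),("tilt x10",(.01,.05,np.arcsin(.035/.12))),("flat10",(.01,.015,0)),("flat30",(.03,.015,0))):
    P=case(*h);print(nm,{k:(np.round(proj(S,[v])[0]).tolist(),np.round(proj(D,[v])[0]).tolist()) for k,v in P.items()})
E
```

```text
side [ 52   0  23  23 342] [285.41520468 209.3245614 ]
side [28 20 12 19 93] [258.20430108 228.90322581]
level29 {'capTopFrontL': ([286.0, 300.0], [256.0, 215.0]), 'capTopFrontR': ([272.0, 290.0], [271.0, 208.0]), 'capTopC': ([283.0, 291.0], [268.0, 215.0]), 'rearTop': ([312.0, 262.0], [299.0, 235.0]), 'rearBot': ([313.0, 270.0], [299.0, 248.0])}
tilt x0 {'capTopFrontL': ([278.0, 317.0], [249.0, 223.0]), 'capTopFrontR': ([265.0, 308.0], [263.0, 216.0]), 'capTopC': ([275.0, 307.0], [260.0, 220.0]), 'rearTop': ([302.0, 272.0], [288.0, 228.0]), 'rearBot': ([306.0, 277.0], [291.0, 243.0])}
tilt x10 {'capTopFrontL': ([275.0, 320.0], [246.0, 221.0]), 'capTopFrontR': ([262.0, 310.0], [260.0, 214.0]), 'capTopC': ([272.0, 310.0], [257.0, 219.0]), 'rearTop': ([300.0, 275.0], [285.0, 226.0]), 'rearBot': ([303.0, 280.0], [288.0, 241.0])}
flat10 {'capTopFrontL': ([277.0, 318.0], [248.0, 222.0]), 'capTopFrontR': ([263.0, 309.0], [262.0, 215.0]), 'capTopC': ([274.0, 309.0], [259.0, 221.0]), 'rearTop': ([303.0, 280.0], [288.0, 240.0]), 'rearBot': ([304.0, 288.0], [289.0, 253.0])}
flat30 {'capTopFrontL': ([271.0, 324.0], [242.0, 218.0]), 'capTopFrontR': ([257.0, 314.0], [256.0, 211.0]), 'capTopC': ([268.0, 315.0], [253.0, 217.0]), 'rearTop': ([298.0, 285.0], [283.0, 236.0]), 'rearBot': ([299.0, 293.0], [283.0, 249.0])}
```

Comparing apparent widths and the scene and side views, the images agree: the case is tilted nose-down, with its rear bottom edge right at the ledge end (x about -2 to 0). The closed fingertips evidently reach about 10 mm less far than nominal. I need about 10 mm more reach without the body hitting the posts, so I'll check leans of 58–62°.

```bash
cat > t7.py <<'E'
from t5 import *
q0=np.array(status.get_obs()["qpos"])
for L in(56,58,60,62):
  qq=q0.copy()
  for x,z in((.005,.092),(.010,.085),(.018,.080),(.024,.076),(.028,.072)):   # nominal tip
    a=np.radians(L);g=st(x-.019*np.sin(a),0,z+.019*np.cos(a))
    t,R=pose(g,L,-12,flip=True);r=ik(t,R,qq,n=1,w=.01)
    if r:qq=r[0][1]
    print(L,x,z,np.round(t,4),np.round(qq).astype(int).tolist() if r else "NO","body corner",round(1000*(x-.070*np.sin(a)+.0375*np.cos(a)),1))
E
python3 t7.py
```

```text
56 0.005 0.092 [ 0.6619 -0.0412  0.0965] [8, 4, -17, 138, 131, 24, -55] body corner -32.1
56 0.01 0.085 [ 0.6668 -0.0422  0.0895] [8, 6, -17, 137, 133, 25, -56] body corner -27.1
56 0.018 0.08 [ 0.6746 -0.0439  0.0845] [8, 7, -17, 136, 135, 25, -57] body corner -19.1
56 0.024 0.076 [ 0.6805 -0.0451  0.0805] [9, 9, -17, 136, 136, 26, -58] body corner -13.1
56 0.028 0.072 [ 0.6844 -0.0459  0.0765] [9, 10, -17, 135, 136, 26, -58] body corner -9.1
58 0.005 0.092 [ 0.6618 -0.0411  0.0962] [20, 6, -30, 138, 135, 28, -57] body corner -34.5
58 0.01 0.085 [ 0.6666 -0.0422  0.0892] [21, 8, -30, 138, 136, 29, -58] body corner -29.5
58 0.018 0.08 [ 0.6745 -0.0438  0.0842] [21, 10, -29, 137, 137, 30, -58] body corner -21.5
58 0.024 0.076 [ 0.6803 -0.0451  0.0802] [21, 11, -29, 136, 138, 30, -59] body corner -15.5
58 0.028 0.072 [ 0.6843 -0.0459  0.0762] [21, 12, -29, 136, 139, 31, -59] body corner -11.5
60 0.005 0.092 [ 0.6616 -0.0411  0.096 ] [63, 22, -74, 138, 133, 41, -42] body corner -36.9
60 0.01 0.085 [ 0.6665 -0.0421  0.089 ] [61, 24, -72, 138, 134, 43, -42] body corner -31.9
60 0.018 0.08 [ 0.6743 -0.0438  0.084 ] [59, 26, -71, 137, 135, 44, -41] body corner -23.9
60 0.024 0.076 [ 0.6802 -0.045   0.08  ] [58, 27, -69, 136, 135, 45, -41] body corner -17.9
60 0.028 0.072 [ 0.6841 -0.0459  0.076 ] [58, 29, -69, 136, 136, 45, -41] body corner -13.9
62 0.005 0.092 [ 0.6615 -0.0411  0.0958] [64, 29, -77, 138, 134, 48, -38] body corner -39.2
62 0.01 0.085 [ 0.6664 -0.0421  0.0888] [64, 34, -77, 138, 136, 51, -36] body corner -34.2
62 0.018 0.08 [ 0.6742 -0.0438  0.0838] [63, 35, -76, 138, 138, 52, -37] body corner -26.2
62 0.024 0.076 [ 0.6801 -0.045   0.0798] [62, 36, -74, 137, 139, 52, -36] body corner -20.2
62 0.028 0.072 [ 0.684  -0.0459  0.0758] [61, 37, -73, 137, 139, 53, -36] body corner -16.2
```

Lean 58° gives the reach with about 4 mm of body clearance. I'll lean further in place, lower to mid-face, then push on.

step_arm:
  series:
    - {"ax": -0.3, "ay": -1.5, "az": 0, "x": -0.001, "y": 0.0002, "z": -0.001, "claw": 12}
    - {"ax": -0.6, "ay": -3, "az": 0, "x": -0.002, "y": 0.0004, "z": -0.003, "claw": 12}
    - {"ax": -0.9, "ay": -4.5, "az": 0, "x": -0.003, "y": 0.0006, "z": -0.005, "claw": 12}
    - {"ax": -1.2, "ay": -5.9, "az": 0, "x": -0.003, "y": 0.0006, "z": -0.007, "claw": 12}
    - {"ax": -1.2, "ay": -5.9, "az": 0, "x": -0.003, "y": 0.0006, "z": -0.008, "claw": 12}
    - {"ax": -1.2, "ay": -5.9, "az": 0, "x": 0.001, "y": -0.0002, "z": -0.008, "claw": 12}
    - {"ax": -1.2, "ay": -5.9, "az": 0, "x": 0.004, "y": -0.0009, "z": -0.008, "claw": 12}
    - {"ax": -1.2, "ay": -5.9, "az": 0, "x": 0.004, "y": -0.0009, "z": -0.008, "claw": 12}

```text
time_s: 37.75
tool_pos: [0.6807, -0.045, 0.0716]
tool_rot: [179.8, 58.1, 167.8]
force: [0.3, 0.0, 0.1]
grip_width: 0.0107
```

```bash
cat > red.py <<'E'
import sys
from h import *
from t5 import O,c,s
n=sys.argv[1]
im=cv2.imread(f"pics/scene{n}.png")[280:330,255:302].astype(int)
b,g,r=im[...,0],im[...,1],im[...,2]
m=(((r-g)>18)&((r-b)>10)).astype(np.uint8);k,l,st_,ce=cv2.connectedComponentsWithStats(m)
print([(int(st_[i,4]),np.round(ce[i]+[255,280],1).tolist()) for i in range(1,k) if st_[i,4]>12])
o=status.get_obs();tp=np.array(o["tool_pos"]);print("TCP x_s",round((tp[:2]-O)@[c,s],4),round((tp[:2]-O)@[-s,c],4))
d=cv2.imread(f"pics/wrist{n}.png");w=cv2.imread(f"pics/scene{n}.png")
cv2.imwrite(f"pics/z{n}.png",np.hstack([cv2.resize(w[200:340,230:370],(350,350),interpolation=2),cv2.resize(d[200:400,180:460],(450,350),interpolation=2)]))
E
python3 snap.py 42 wrist scene; python3 red.py 42
```

```text
37.75 [ 0.6807 -0.045   0.0716] [179.83  58.13 167.83] q [  9.9  11.2 -18.2 136.7 141.1  30.8 -63.2] F [0.3 0.  0.1] w 0.0107
[(69, [273.2, 302.6]), (55, [282.1, 309.9])]
TCP x_s 0.0169 0.0001
```

step_arm:
  series:
    - {"ax": 0, "ay": 0, "az": 0, "x": 0.002, "y": -0.0004, "z": 0, "claw": 12}
    - {"ax": 0, "ay": 0, "az": 0, "x": 0.0039, "y": -0.0008, "z": 0, "claw": 12}
    - {"ax": 0, "ay": 0, "az": 0, "x": 0.0054, "y": -0.0011, "z": 0, "claw": 12}
    - {"ax": 0, "ay": 0, "az": 0, "x": 0.0054, "y": -0.0011, "z": 0, "claw": 12}

```text
time_s: 38.25
tool_pos: [0.6849, -0.0459, 0.0701]
tool_rot: [179.9, 58.0, 167.9]
force: [-1.8, 0.3, -0.0]
grip_width: 0.0106
```

```bash
python3 snap.py 43 wrist scene; python3 red.py 43
```

```text
38.25 [ 0.6849 -0.0459  0.0701] [179.87  58.01 167.89] q [ 10.   11.8 -18.1 136.2 141.3  30.6 -63. ] F [-1.8  0.3 -0. ] w 0.0106
[(67, [271.9, 304.0]), (56, [281.1, 311.2])]
TCP x_s 0.022 0.0002
```

Contact now, and the case moved another 5 mm; its rear is about 2–4 mm past the ledge edge. The fingertips are slanted and lie over the upper rear edge, so pressing gently downward should drop it off.

step_arm:
  series:
    - {"ax": 0, "ay": 0, "az": 0, "x": 0.001, "y": -0.0002, "z": -0.003, "claw": 12}
    - {"ax": 0, "ay": 0, "az": 0, "x": 0.001, "y": -0.0002, "z": -0.006, "claw": 12}
    - {"ax": 0, "ay": 0, "az": 0, "x": 0.001, "y": -0.0002, "z": -0.009, "claw": 12}
    - {"ax": 0, "ay": 0, "az": 0, "x": 0.001, "y": -0.0002, "z": -0.009, "claw": 12}

```text
time_s: 38.75
tool_pos: [0.6855, -0.046, 0.0603]
tool_rot: [179.9, 58.0, 167.9]
force: [-1.1, 0.2, -1.0]
grip_width: 0.0107
```

```bash
python3 snap.py 44 wrist scene; python3 red.py 44
```

```text
38.75 [ 0.6855 -0.046   0.0603] [179.88  57.95 167.91] q [ 10.1  13.3 -18.2 136.1 142.6  31.9 -64.1] F [-1.1  0.2 -1. ] w 0.0107
[(64, [272.2, 304.1]), (54, [281.6, 310.9])]
TCP x_s 0.0225 0.0002
```

The case has dropped into the chamber and the flap now rests only on the fingers. Withdrawing straight back while reducing the lean.

step_arm:
  series:
    - {"ax": 0, "ay": 0, "az": 0, "x": -0.008, "y": 0.0017, "z": 0.003, "claw": 12}
    - {"ax": 0.2, "ay": 1, "az": 0, "x": -0.018, "y": 0.0038, "z": 0.006, "claw": 12}
    - {"ax": 0.8, "ay": 4, "az": 0, "x": -0.03, "y": 0.0064, "z": 0.009, "claw": 12}
    - {"ax": 1.7, "ay": 8, "az": 0, "x": -0.042, "y": 0.0089, "z": 0.012, "claw": 12}
    - {"ax": 2.5, "ay": 12, "az": 0, "x": -0.054, "y": 0.0115, "z": 0.016, "claw": 12}
    - {"ax": 3.3, "ay": 15.7, "az": 0, "x": -0.066, "y": 0.014, "z": 0.02, "claw": 12}
    - {"ax": 3.7, "ay": 17.6, "az": 0, "x": -0.078, "y": 0.0166, "z": 0.03, "claw": 12}
    - {"ax": 4.2, "ay": 19.6, "az": 0, "x": -0.09, "y": 0.019, "z": 0.045, "claw": 12}
    - {"ax": 4.2, "ay": 19.6, "az": 0, "x": -0.1, "y": 0.021, "z": 0.065, "claw": 12}
    - {"ax": 4.2, "ay": 19.6, "az": 0, "x": -0.1, "y": 0.021, "z": 0.065, "claw": 12}

```text
time_s: 39.85
tool_pos: [0.5983, -0.0482, 0.1095]
tool_rot: [-177.4, 40.2, 167.5]
force: [-0.3, -0.4, -0.0]
grip_width: 0.0104
```

```bash
python3 snap.py 45 wrist scene side; python3 red.py 45; python3 - <<'E'
import cv2,numpy as np
w=cv2.imread("pics/scene45.png");s=cv2.imread("pics/side45.png")
cv2.imwrite("pics/zz45.png",np.hstack([cv2.resize(w[200:340,210:350],(400,400),interpolation=2),cv2.resize(s[140:300,190:350],(400,400),interpolation=2)]))
E
```

```text
39.85 [ 0.5983 -0.0482  0.1095] [-177.45   40.17  167.5 ] q [  6.2  -6.  -13.4 133.   43.2  20.6  32.3] F [-0.3 -0.4 -0. ] w 0.0104
[(65, [272.1, 304.1]), (71, [281.4, 312.1])]
TCP x_s -0.0605 -0.0196
```

step_arm:
  series:
    - {"ax": 0, "ay": 0, "az": 0, "x": -0.015, "y": 0.003, "z": 0.01, "claw": 12}
    - {"ax": 0, "ay": 0, "az": 0, "x": -0.03, "y": 0.006, "z": 0.02, "claw": 12}
    - {"ax": 0, "ay": 0, "az": 0, "x": -0.04, "y": 0.008, "z": 0.03, "claw": 12}
    - {"ax": 0, "ay": 0, "az": 0, "x": -0.04, "y": 0.008, "z": 0.03, "claw": 12}

```text
time_s: 40.4
tool_pos: [0.5592, -0.0404, 0.1399]
tool_rot: [-177.4, 40.4, 167.6]
force: [-0.3, 0.4, 0.8]
grip_width: 0.0106
```

```bash
python3 snap.py 50 scene side && ls pics/*50*; python3 -c "
import cv2
for c in ('scene','side'):
    i=cv2.imread(f'pics/{c}50.png');print(i.shape)
"
```

```text
40.4 [ 0.5592 -0.0404  0.1399] [-177.35   40.42  167.6 ] q [  2.9 -14.6 -11.8 135.8  33.9  25.   40.4] F [-0.3  0.4  0.8] w 0.0106
pics/o50.json
pics/scene50.png
pics/side50.png
(480, 640, 3)
(480, 640, 3)
```

View pics/scene50.png

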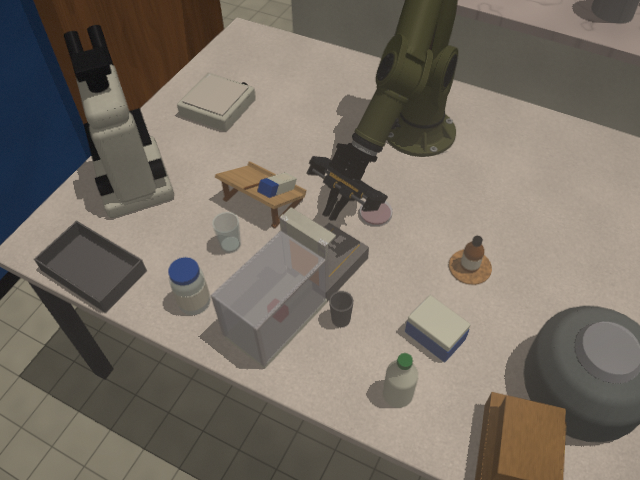

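View pics/side50.png

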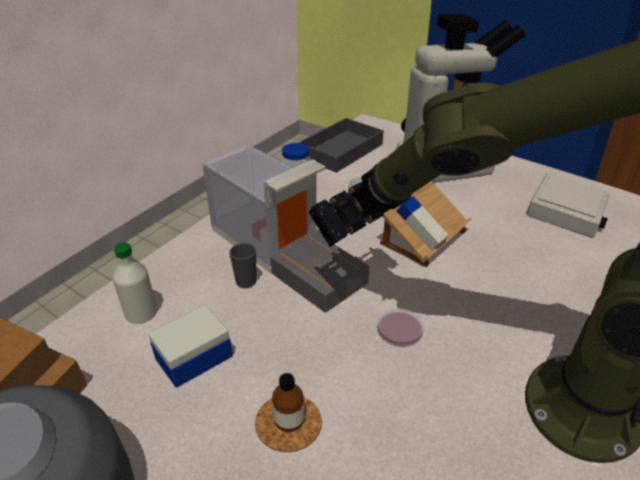

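Both views show the flap shut (side about (293,220)), the ledge empty, the bottle upright on the coaster (scene (472,255)) and the blue case in its rack. The red cap shows inside the chamber at scene (278,311). I'll measure where the cap lies.

```bash
grep -n "^def" h.py t5.py; python3 - <<'E'
import cv2,numpy as np,math
from scipy.spatial.transform import Rotation as R
from cell import vision
im=cv2.imread('pics/scene50.png')
crop=im[200:370,200:380]
cv2.imwrite('pics/crop50.png',cv2.resize(crop,None,fx=3.3,fy=3.3,interpolation=cv2.INTER_CUBIC))
p=vision.camera_params('scene');print(p['orientation'])
f=240/math.tan(math.radians(p['fovy'])/2)
K=np.array([[f,0,p['cx']],[0,f,p['cy']],[0,0,1]])
r=R.from_euler('xyz',p['orientation'],degrees=True).as_matrix() if np.size(p['orientation'])==3 else np.array(p['orientation'])
def cast(u,v,z):
    q=cv2.undistortPoints(np.array([[[u,v]]],float),K,np.array(p['dist'],float))[0,0]
    d=r@np.array([q[0],q[1],1]);e=np.array(p['eye']);w=e+d*(z-e[2])/d[2]
    dx,dy=w[0]-.6635,w[1]+.0415;c,s=math.cos(math.radians(-12)),math.sin(math.radians(-12))
    return np.round([c*dx+s*dy,-s*dx+c*dy],3)
b=im.astype(int);c=crop.astype(int)
m=((c[...,2]-c[...,1]>18)&(c[...,2]-c[...,0]>10)).astype(np.uint8)
n,l,st,ce=cv2.connectedComponentsWithStats(m)
for k in range(1,n):
    if st[k,4]>30:
        print(st[k][:4]+[200,200,0,0],st[k,4],ce[k]+200, 'z.051',cast(*(ce[k]+200),.051),'z.033',cast(*(ce[k]+200),.033))
        ys,xs=np.where(l==k)
        box=cv2.boxPoints(cv2.minAreaRect(np.stack([xs,ys],1).astype(np.float32)))+200
        for q in box: print('  ',q,cast(*q,.051),cast(*q,.015))
E
```

```text
h.py:4:def cam(name, obs=None):
h.py:13:def rays(c,uv):
h.py:18:def onz(c,uv,z):
h.py:20:def tri(c1,a,c2,b):
h.py:25:def proj(c,P):
[-1.42349916e+02  1.34790189e-01  1.16343841e+02]
[258 200  37   9] 168 [275.01190476 202.44047619] z.051 [-0.132 -0.218] z.033 [-0.143 -0.229]
   [258. 200.] [-0.111 -0.259] [-0.132 -0.284]
   [294. 200.] [-0.17  -0.184] [-0.193 -0.206]
   [294. 208.] [-0.149 -0.165] [-0.171 -0.187]
   [258. 208.] [-0.09 -0.24] [-0.11  -0.264]
[362 208  18  16] 190 [371.78421053 216.35789474] z.051 [-0.252  0.013] z.033 [-0.265  0.004]
   [362. 208.] [-0.26  -0.025] [-0.285 -0.042]
   [379. 208.] [-0.287  0.011] [-0.314 -0.006]
   [379. 223.] [-0.246  0.041] [-0.271  0.025]
   [362. 223.] [-0.219  0.006] [-0.243 -0.011]
[273 215   7  13] 42 [276.28571429 221.33333333] z.051 [-0.086 -0.172] z.033 [-0.096 -0.183]
   [272.35297 226.58824] [-0.066 -0.168] [-0.086 -0.19 ]
   [275.35297 214.58824] [-0.101 -0.189] [-0.122 -0.211]
   [280.29413 215.82353] [-0.106 -0.176] [-0.127 -0.198]
   [277.29413 227.82353] [-0.071 -0.155] [-0.091 -0.177]
[329 247  29  30] 43 [341.39534884 
[... 157 characters left out ...]
-0.171  0.025]
   [357.10858 247.10406] [-0.149  0.043] [-0.171  0.027]
   [329.2172  276.20813] [-0.036  0.043] [-0.055  0.028]
[267 299  12  13] 64 [272.140625 304.0625  ] z.051 [ 0.108 -0.013] z.033 [ 0.101 -0.021]
   [265. 308.] [ 0.126 -0.019] [ 0.112 -0.036]
   [275. 298.] [ 0.091 -0.019] [ 0.076 -0.036]
   [278. 301.] [ 0.093 -0.007] [ 0.078 -0.025]
   [268. 311.] [ 0.128 -0.008] [ 0.114 -0.025]
[277 305  11  17] 60 [281.38333333 311.66666667] z.051 [0.11  0.018] z.033 [0.103 0.01 ]
   [273.84454 317.40933] [0.132 0.014] [ 0.118 -0.002]
   [281.82382 303.7306 ] [0.093 0.005] [ 0.078 -0.012]
   [287.97928 307.32123] [0.092 0.022] [0.076 0.006]
   [280. 321.] [0.131 0.032] [0.117 0.016]
```

```bash
ls -la pics/crop50.png
```

```text
-rw-r--r-- 1 agent agent 302280 Dec  7 00:24 pics/crop50.png
```

View pics/crop50.png

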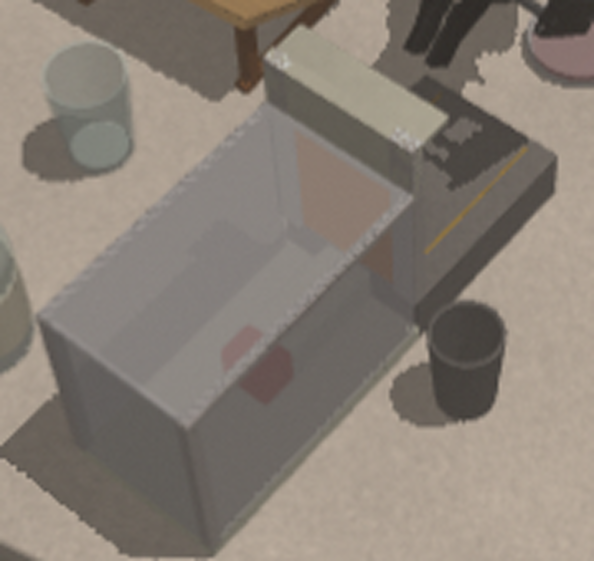

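```bash
sed -n 1,40p h.py && python3 - <<'E'
import cv2,numpy as np
im=cv2.imread('pics/scene50.png')[255:345,225:345]
g=cv2.resize(im,None,fx=6,fy=6,interpolation=cv2.INTER_CUBIC)
lab=cv2.cvtColor(g,cv2.COLOR_BGR2LAB);lab[...,0]=cv2.createCLAHE(5,(3,3)).apply(lab[...,0])
cv2.imwrite('pics/crop51.png',cv2.cvtColor(lab,cv2.COLOR_LAB2BGR))
from h import *
import math
c=cam('scene')
cc,s=math.cos(math.radians(-12)),math.sin(math.radians(-12))
def st(x,y,z): return [.6635+cc*x-s*y,-.0415+s*x+cc*y,z]
for nm,P in {'rear top flat':[(.004,-.02,.051),(.004,.022,.051)],'rear top tilted':[(.012,-.02,.084),(.012,.022,.084)],'ledge edge':[(0,-.045,.05),(0,.045,.05)],'captop back flat':[(.094,-.02,.051),(.094,.022,.051)],'front bottom':[(.124,-.02,.015),(.124,.022,.015)],'front top':[(.124,-.02,.051),(.124,.022,.051)]}.items():
    for p in P:
        uv=np.ravel(proj(c,np.array(st(*p))))[:2];print(nm,p,uv.round(1),'crop',((uv-[225,255])*6).round())
E
```

```text
import numpy as np, cv2
from scipy.spatial.transform import Rotation as Ro
from cell import status, vision
def cam(name, obs=None):
    p=vision.camera_params(name); f=240/np.tan(np.radians(p["fovy"]/2))
    K=np.array([[f,0,p["cx"]],[0,f,p["cy"]],[0,0,1]]); d=np.array(p["dist"])
    if name=="wrist":
        T=np.eye(4);T[:3,:3]=Ro.from_euler("xyz",obs["tool_rot"],degrees=True).as_matrix();T[:3,3]=obs["tool_pos"]
        M=T@p["tool_from_camera"];R=M[:3,:3];e=M[:3,3]
    else:
        R=Ro.from_euler("xyz",p["orientation"],degrees=True).as_matrix();e=np.array(p["eye"])
    return K,d,R,e
def rays(c,uv):
    K,d,R,e=c
    n=cv2.undistortPoints(np.array(uv,float).reshape(-1,1,2),K,d).reshape(-1,2)
    v=np.c_[n,np.ones(len(n))]@R.T
    return e,v/np.linalg.norm(v,axis=1)[:,None]
def onz(c,uv,z):
    e,v=rays(c,uv); return e+v*((z-e[2])/v[:,2])[:,None]
def tri(c1,a,c2,b):
    e1,v1=rays(c1,[a]);e2,v2=rays(c2,[b]);v1=v1[0];v2=v2[0]
    s=np.linalg.lstsq(np.c_[v1,-v2],e2-e1,rcond=None)[0]
    p,q=e1+s[0]*v1,e2+s[1]*v2
    return (p+q)/2,np.linalg.norm(p-q)
def proj(c,P):
    K,d,R,e=c
  
[... 198 characters left out ...]
 0.022, 0.051) [311.8 282.7] crop [521. 166.]
rear top tilted (0.012, -0.02, 0.084) [295.6 268. ] crop [424.  78.]
rear top tilted (0.012, 0.022, 0.084) [309.2 277.1] crop [505. 133.]
ledge edge (0, -0.045, 0.05) [291.8 267.7] crop [401.  76.]
ledge edge (0, 0.045, 0.05) [320.3 286.8] crop [572. 191.]
captop back flat (0.094, -0.02, 0.051) [273.8 298.5] crop [293. 261.]
captop back flat (0.094, 0.022, 0.051) [287.2 308. ] crop [373. 318.]
front bottom (0.124, -0.02, 0.015) [266.6 314.9] crop [250. 359.]
front bottom (0.124, 0.022, 0.015) [279.9 324.5] crop [329. 417.]
front top (0.124, -0.02, 0.051) [265.2 307. ] crop [241. 312.]
front top (0.124, 0.022, 0.051) [278.7 316.7] crop [322. 370.]
```

```bash
sleep 0
```

```text
(no output)
```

View pics/crop51.png

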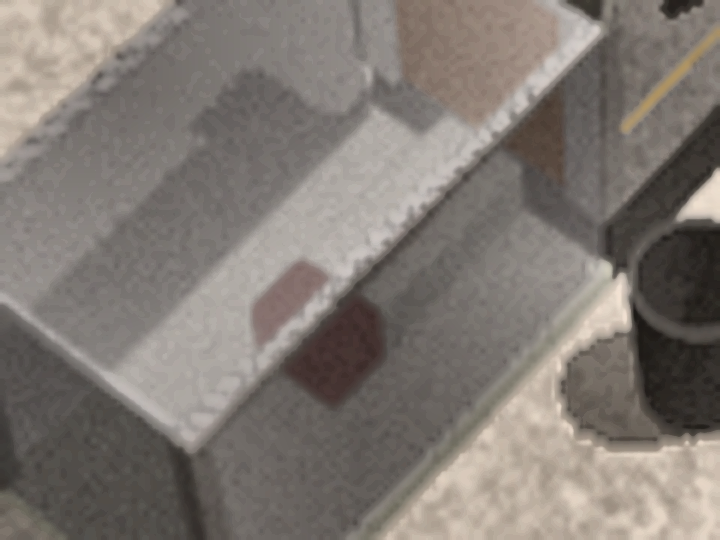

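The orange flap's lower edge is visible in an unbroken line at ledge height: crop (400,85) to (475,125), then (520,150) to (565,180). A case still tilted on the ledge end would cover it, so the case lies flat on the chamber floor. Its rear is just past the ledge end, and the hand touches nothing. Handing in.

```bash
python3 -c "
from cell import workorder,status
print(workorder.sign_off()); print(status.get_obs()['time_s'])"
```

```text
the job is handed in; nothing more can be done
None
the job is handed in; nothing more can be done
```

I moved the brown bottle to the cork coaster, then laid the red-capped case on the ledge and pushed it through the flap into the chamber. I handed the job in at about 40.5 s of the 64 s allowed.

**Last checks (scene and side pictures):**
- **Flap:** it hangs shut, and the ledge is empty.
- **Red case:** it lies flat on the chamber floor. The cap measures about station x 92 to 124 mm, which puts the rear end only about 2–5 mm past the ledge end. That is near the 2 mm calibration error. I rely more on the case lying flat, because the ledge face then keeps its rear at x ≥ 0.
- **Bottle:** it stands upright on the coaster.
- **Other things:** the blue-capped case is in its rack, and the pot, beaker, dish and tip box look undisturbed.
- **Robot:** the hand is clear of everything, with wrist force at about 1 N or less.

**What went less smoothly or disagreed:**
- The case hooked on the ledge end and needed several pushes, the last one downward with the hand leaning back 58°. Pressing reached about 17 N once.
- The closed fingertips' reach was about 10 mm off what I expected.
- The grip width read 45 mm on the 50 mm bottle, though it held without slipping.

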